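# Put the top back on a repacked gate valve

### The job

The gate valve in the vise has fresh packing; put its top back together, dry, in the proper order. Over the upright stem go first the gland follower, narrow end down into the stuffing box, then the gland nut over it with its open skirt down, then the handwheel, and last the wheel nut, each one all the way down before the next goes on. Leave the loose compression nuts, the pipe cap and the union where they are.

Things in the scene. Friction and masses are not known exactly. Their poses are not given: they have to be found in the camera images.
- valve: Brass-coloured gate valve fixed in a dark iron vise, stem upright. Origin: centre of the stuffing box mouth, on the stem axis, 143 mm above counter; z up. Box 28.4 mm wide, 8.5 deep; neck round it 34 mm outside, 22 long. Stem 15 mm thick to a shoulder 22 mm up, 9 mm to 46 mm up, cone to tip (5 mm) at 51 mm. Parts slide on with 1.3 to 2 mm play a side, no screwing.
- follower: Gland follower: round brass bush, 19 mm tall, standing narrow end down. Lower 10 mm: 25 mm diameter; upper 9 mm: collar of 31 mm; bore 19 mm. Origin: centre of the underside, z up; seated, it is 8.5 mm below the valve's origin. Grip it by the collar: seated, the collar's underside is only 1.5 mm above the valve's neck. 55 g.
- gland_nut: Gland nut: brass hexagon, 46 mm across flats, 24 mm tall, skirt down. Top web 6 mm thick with a 19 mm hole; cup below it 38 mm wide, 18 mm deep. The only large hexagon with a small hole. Origin: centre of the underside, z up; flats face its x axis and every 60 degrees. Seated, its origin is 7.5 mm below the valve's origin. 180 g.
- handwheel: Dark cast iron handwheel lying flat: rim 66 mm outer diameter, 8.5 mm wide, from 2.5 to 11.5 mm high, five spokes; hub 22 mm wide, 14 mm tall, bore 11.6 mm. Grip across the rim. Origin: centre of the hub's underside, z up; seated on the stem's shoulder it is 22 mm above the valve's origin. 130 g.
- wheel_nut: Wheel nut: the smallest hexagon on the counter, brass, 22 mm across flats, 12 mm tall, bore 11.6 mm. Origin: centre of the underside, z up; flats face its x axis and every 60 degrees. Seated on the handwheel's hub, its origin is 36 mm above the valve's origin. 30 g.
- nut_small: Bystander: nickel-plated compression nut, 32 mm across flats (37 mm corners), 18 mm tall, thin-walled with a 25 mm hole. Origin: centre of the underside. Leave alone.
- nut_mid: Bystander: nickel-plated compression nut, 38 mm across flats (44 mm corners), 20 mm tall, thin-walled with a 31 mm hole. Origin: centre of the underside. Leave alone.
- nut_large: Bystander: nickel-plated compression nut, 46 mm across flats (53 mm corners), 22 mm tall, thin-walled with a 39 mm hole. Origin: centre of the underside. Leave alone.
- pipe_cap: Bystander: lead-coloured round pipe cap, 48 mm in diameter, 30 mm tall, domed top. Origin: centre of the underside. Leave alone.
- union: Bystander: grey malleable iron union on end in a dark tray (170 x 120 mm, walls 30 mm high), on the other side of the counter from the vise; 58 mm wide, 55 mm tall. Origin: centre of the underside. Leave alone. The vise, left or right, has jaws 80 mm wide and 75 mm high; its screw and handle reach 115 mm from the stem axis towards +x, 53 mm high.
Not all that is in view belongs to the job. What is shaped like the gland_nut but blue, green or purple is not meant.

How it is judged:
By the outcome, as a careful person would: the job done as asked, in the order asked, and still so for the second after the job is handed in, with the robot touching nothing.
It also fails if it takes over 115 s, if anything falls off the work surface, if the arm or the gripper's body presses on something with over 40 N, if the wrist force passes 120 N, or if a joint passes its speed limit or range.

### The arm

A 6-joint arm with a two-finger parallel gripper is mounted at the origin on the work surface. World frame = base frame: x ahead of the robot, y to its left, z up, the work surface at z = 0. Lengths are in mm, angles in rad, forces in N, time in s.
With the tool pointing down it reaches from about 275 to 750 mm from the base axis. Payload 10.2 kg.
Tool frame: the origin (TCP) lies at the very end of the fingers, on their centre line; the grasp point (between the pads) lies 19 mm behind it; z points along the fingers, y is the direction in which the jaws open and shut (so a half turn about z gives the same grasp; the last joint's range is limited). The gripper opens to 85 mm and grips with 20 to 120 N. Pads are 22 mm wide; open, the fingers measure 114 mm over their backs; the gripper's body (76 mm by 85 mm) begins 54 mm behind the grasp point. The pads swing forward as they close: fully open they stand 13 mm farther back than shut.
Start: joints at [1.105, 0.313, 1.498, -0, 1.331, -0.223], TCP at [126.234, 509.604, 231.294] pointing down, gripper open.
Joint ranges: [-2.94, 2.94], [-0.97, 2.17], [0.19, 2.56], [-1.23, 4.37], [0.02, 3.11], [-2.88, 2.88]. Speed limits (rad/s): [2.39, 2.39, 3.01, 3.14, 3.14, 3.14].

### API

Orientations are given as a unit quaternion [w, x, y, z].
In Python, from rig import ctrl, eyes, order gives the robot as it stands.
- The arm moves only by the tool move_arm, never from a script. Its argument "deltas" is a list of rows, each a list of 6 numbers: the shift along the tool's x, y, z in cm, then the turn, a rotation vector about the tool's x, y, z in degrees. A call has exactly 10 rows; each row shifts and turns the commanded pose from where the row before left it, along the tool's axes as they then stand; what a row does not reach is not made up. A row lasts 1/10 s, in which the tool goes at most 50 mm and 8.59 degrees, less where a joint would pass 70% of its speed; a pose out of reach is approached as far as the arm can. A call is refused whole if a number of a shift passes 5 or a number of a turn 8.59, either way. A call with a gripper value outside its range is refused whole. "grip" is the finger opening in cm, from 0 to 8.54, set as the call begins (left out, the last holds). The fingers move at their own pace and stop on an object; "newtons" is the grip in N (left out, the last holds). Time passes only in rows, so rows that do not move let the fingers close, or fill a call up. It gives the time, the measured TCP pose, the force and the opening at its end, in the units of the state.
- ctrl.sense(): the state, without advancing time (a new reading comes with each control period).
- eyes.capture(name): name is "side" or "top"; returns the picture (480x640x3 uint8, blue, green, red); there is no depth.
- eyes.camera_params(name): a dict with "K" (3x3 intrinsics, pixels), "camera_from_world" (4x4, takes a point from world to camera coordinates). Camera axes: x right, y down, z forward; pixel columns grow to the right and rows downward; lengths in mm; the calibration is good to about 2 mm. A picture is of the moment at which its call begins. camera_params takes no time and is no camera call.
- order.finish_job(): hands the job in, once; it reports no verdict.
The state is a dict: "time_s": time; "joints": joint angles; "dq": joint speeds; "tau": joint torques, N m; "eef_pos": TCP position; "ee_rot": TCP orientation; "force": force on the tool from outside, world axes, zero at the start; "wrist_torque": the same for the moment, N m; "grip_width": opening from 0.0 (shut) to 1.0 (fully open).
Only numpy, scipy, OpenCV 4.12 (cv2) and the standard library are available. Lean on these libraries where they do the work, as an engineer would, in place of code of your own. Each camera call takes 0.05 s, during which the arm holds its last target.

## Working session

There is one attempt and no reset: what is moved stays moved. The work goes in short steps, Python scripts to look and compute and a tool call to move; the robot and the scene stay as the last step left them, time stands still between calls to the robot, and variables do not carry over. Pictures are saved under pics/ and viewed, and the job is handed in when it is done.

Besides the shell and the picture viewer there is one more tool, called after "Emit:" by a JSON object that holds its "api" and its "payload". move_arm: Moves the arm, as the interface text tells. Its arguments: {"type":"object","properties":{"deltas":{"type":"array"},"grip":{"type":"number"},"newtons":{"type":"number"}},"required":["deltas"]}

```bash
ls; mkdir -p pics; python3 - <<'E'
from rig import ctrl, eyes, order
import cv2
print(ctrl.sense())
for n in ("side","top"):
    cv2.imwrite(f"pics/{n}0.png",eyes.capture(n)); p=eyes.camera_params(n); print(n,p)
E
```

```text
pics
{'time_s': 0.0, 'joints': array([ 1.10459299e+00,  3.13458597e-01,  1.49845749e+00, -5.50423858e-07,
        1.33095785e+00, -2.23383804e-01]), 'dq': array([ 0.00010911,  0.00090446, -0.00052741,  0.00085031,  0.00042915,
       -0.00075881]), 'tau': array([ 9.44975750e-05, -4.12250519e+01, -2.59749484e+01, -1.45067852e-04,
        4.00786987e-03,  4.68007798e-06]), 'eef_pos': array([126.11782485, 509.36497265, 230.72298465]), 'ee_rot': array([-2.16286352e-04,  1.21111627e-01,  9.92638687e-01, -6.03025781e-04]), 'force': array([ 0.36441445, -0.06510103, -0.49844183]), 'wrist_torque': array([ 0.00541769, -0.0415197 , -0.03689939]), 'grip_width': 0.9997583565854165}
side {'K': array([[577.02315711,   0.        , 316.52374261],
       [  0.        , 577.02315711, 237.98468519],
       [  0.        ,   0.        ,   1.        ]]), 'camera_from_world': array([[ 7.81949293e-01, -6.23240832e-01, -1.12324842e-02,
        -4.39129295e+02],
       [-3.65033952e-01, -4.43234507e-01, -8.18714472e-01,
         3.23517064e+02],
       [ 5.05277664e-01,  6.44293440e-01, -5.74090973e-01,
         8.42256846e+02],
       [ 0.00000000e+00,  0.00000000e+00,  0.00000000e+00,
         1.00000000e+00]])}
top {'K': array([[518.2837697 ,   0.        , 316.77557131],
       [  0.        , 518.2837697 , 249.30770238],
       [  0.        ,   0.        ,   1.        ]]), 'camera_from_world': array([[-1.17872182e-02, -9.99925878e-01, -3.04954142e-03,
         2.97329321e+01],
       [-9.97954343e-01,  1.19555116e-02, -6.28028277e-02,
         5.92086838e+02],
       [ 6.28346314e-02,  2.30303247e-03, -9.98021295e-01,
         1.07530202e+03],
       [ 0.00000000e+00,  0.00000000e+00,  0.00000000e+00,
         1.00000000e+00]])}
```

View pics/side0.png

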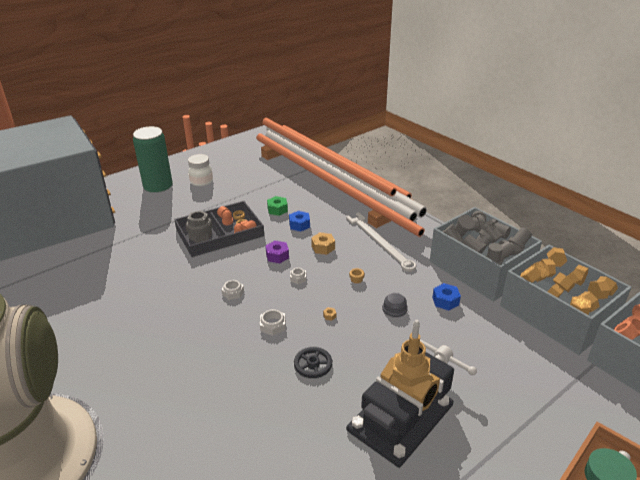

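View pics/top0.png

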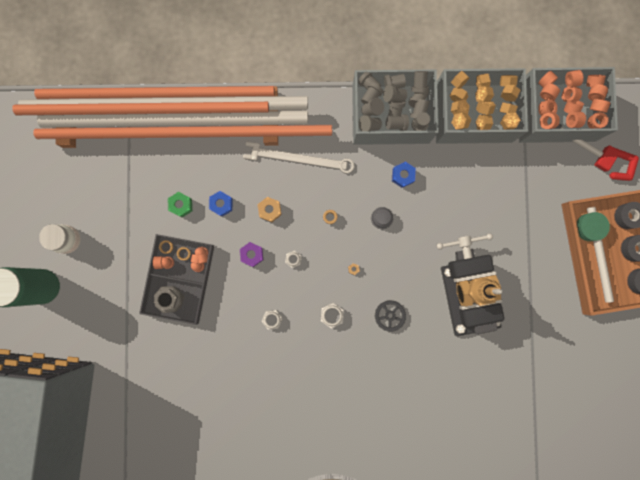

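```bash
python3 - <<'E'
import cv2,numpy as np
t=cv2.imread("pics/top0.png"); s=cv2.imread("pics/side0.png")
cv2.imwrite("pics/t1.png",cv2.resize(t[180:340,235:435],None,fx=4,fy=3.75,interpolation=cv2.INTER_CUBIC)) 
cv2.imwrite("pics/t2.png",cv2.resize(t[225:345,425:525],None,fx=5,fy=5,interpolation=cv2.INTER_CUBIC)) 
cv2.imwrite("pics/s1.png",cv2.resize(s[220:390,220:420],None,fx=4,fy=3.5,interpolation=cv2.INTER_CUBIC)) 
cv2.imwrite("pics/s2.png",cv2.resize(s[310:460,340:480],None,fx=4,fy=4,interpolation=cv2.INTER_CUBIC)) 
E
```

```text
(no output)
```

View pics/t1.png

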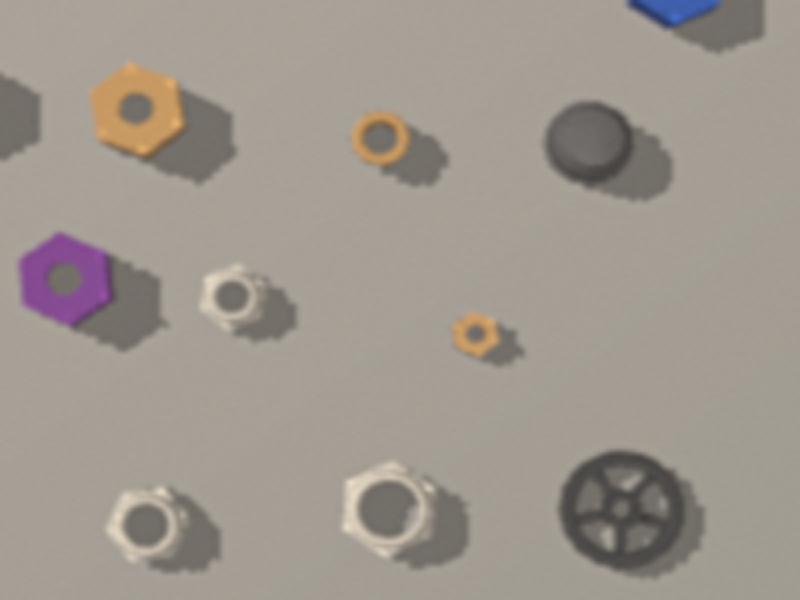

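View pics/t2.png

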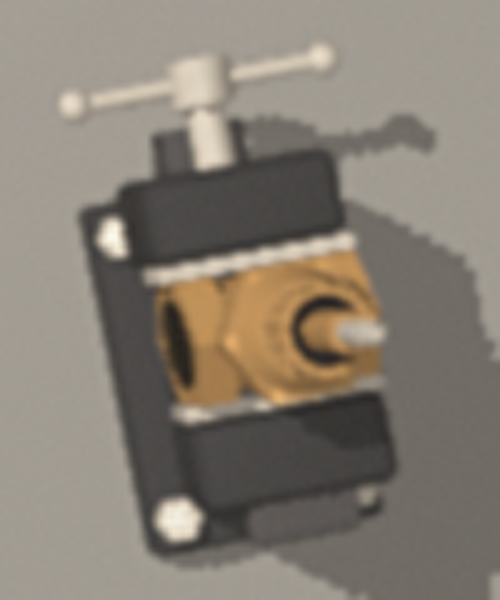

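View pics/s2.png

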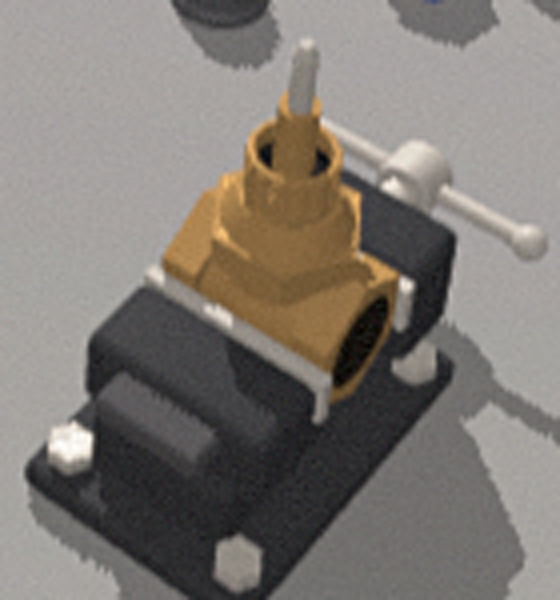

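View pics/s1.png

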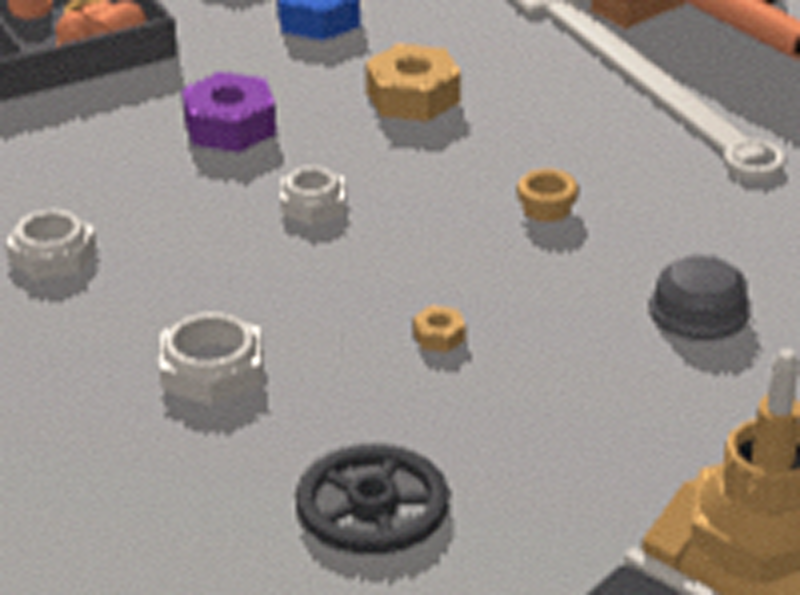

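```bash
cat > h.py <<'E'
import cv2,numpy as np
from scipy.optimize import minimize
from rig import ctrl,eyes,order
P={n:eyes.camera_params(n) for n in("side","top")}
def proj(n,X):
    X=np.atleast_2d(X);c=X@P[n]["camera_from_world"][:3,:3].T+P[n]["camera_from_world"][:3,3]
    q=c@P[n]["K"].T;return q[:,:2]/q[:,2:]
def unproj(n,uv,z):
    R=P[n]["camera_from_world"][:3,:3];t=P[n]["camera_from_world"][:3,3]
    d=R.T@np.linalg.inv(P[n]["K"])@np.array([*uv,1.]);o=-R.T@t
    return o+d*(z-o[2])/d[2]
def cyl(r,z0,z1,k=48,a0=0):
    a=a0+np.arange(k)*2*np.pi/k
    return np.array([[r*np.cos(x),r*np.sin(x),z] for z in(z0,z1) for x in a])
def hexa(af,z0,z1): return cyl(af/np.sqrt(3),z0,z1,6,np.pi/6)
MOD={"follower":np.vstack([cyl(12.5,0,10),cyl(15.5,10,19)]),"gland_nut":hexa(46,0,24),"wheel_nut":hexa(22,0,12),"handwheel":cyl(33,2.5,11.5)}
def place(m,x,y,yaw,z=0):
    c,s=np.cos(yaw),np.sin(yaw);return m@np.array([[c,s,0],[-s,c,0],[0,0,1]])+[x,y,z]
S=8
def sil(n,X,box):
    u0,v0,w,h=box
    p=(proj(n,X)-[u0,v0]+.5)*S
    im=np.zeros((h*S,w*S),np.float32)
    cv2.fillConvexPoly(im,np.round(cv2.convexHull(p.astype(np.float32))*16).astype(np.int32),1.,shift=4)
    return cv2.resize(im,(w,h),interpolation=cv2.INTER_AREA)
def alpha(im,name,box):
    u0,v0,w,h=box;c=im[v0:v0+h,u0:u0+w].astype(float)
    if name=="handwheel": f=c.max(2); return f
    return (c[...,2]-c[...,0])
E
cat > fit.py <<'E'
from h import *
im={n:cv2.imread(f"pics/{n}0.png") for n in P}
seed={"follower":(330,217),"gland_nut":(269,209),"wheel_nut":(354,269),"handwheel":(391,316)}
for k,uv in seed.items():
    g=unproj("top",uv,10)[:2]; m=MOD[k]
    best={}
    def cost(p,ns,ret=False):
        t=0
        for n in ns:
            a,box=A[n];s=sil(n,place(m,p[0],p[1],p[2]),box)
            t+=np.abs(s-a).sum()/s.sum()
        return t
    A={}
    for n in P:
        c=proj(n,[g[0],g[1],8])[0];r=26
        box=(int(c[0])-r,int(c[1])-r,2*r,2*r)
        u0,v0,w,h=box;c3=im[n][v0:v0+h,u0:u0+w].astype(float)
        if k=="handwheel":
            f=c3.max(2); a=(f<78).astype(np.uint8)
            cnt=cv2.findContours(a,cv2.RETR_EXTERNAL,cv2.CHAIN_APPROX_NONE)[0]
            cc=max(cnt,key=cv2.contourArea);a=cv2.drawContours(np.zeros_like(a),[cc],-1,1,-1).astype(float)
        else:
            # saturation ratio, shading-independent
            sat=(c3[...,2]-c3[...,0])/c3[...,2].clip(1); bg=np.median(sat);hi=np.percentile(sat,99)
            mm=(sat>bg+.4*(hi-bg)).astype(np.uint8)
            nl,lab,st,ce=cv2.connectedComponentsWithStats(mm);i=1+np.argmax(st[1:,4])
            cnt=cv2.findContours((lab==i).astype(np.uint8),cv2.RETR_EXTERNAL,cv2.CHAIN_APPROX_NONE)[0]
            a=np.zeros(mm.shape,np.uint8);cv2.drawContours(a,cnt,-1,1,-1);a=a.astype(float)
        A[n]=(a,box)
    for ns in(("top",),("side",),("top","side")):
        bb=None
        for y0 in (np.radians([0,15,30,45]) if "nut" in k else [0]):
          r=minimize(cost,[*g,y0],args=(ns,),method="Nelder-Mead",options=dict(initial_simplex=[[g[0],g[1],y0],[g[0]+4,g[1],y0],[g[0],g[1]+4,y0],[g[0],g[1],y0+.2]],xatol=.01,fatol=1e-5))
          if bb is None or r.fun<bb.fun:bb=r
        print(k,ns,bb.x[:2].round(1),(np.degrees(bb.x[2])%60).round(1),round(bb.fun,3))
E
python3 fit.py
```

```text
follower ('top',) [662.6  -5.7] 2.4 0.073
follower ('side',) [661.1  -3.9] 4.3 0.107
follower ('top', 'side') [661.9  -5.2] 2.6 0.234
gland_nut ('top',) [679.9 123.5] 38.8 0.045
gland_nut ('side',) [678.7 125.1] 34.3 0.048
gland_nut ('top', 'side') [679.4 124. ] 37.3 0.126
wheel_nut ('top',) [551.  -54.5] 38.4 0.114
wheel_nut ('side',) [549.6 -52.8] 34.4 0.075
wheel_nut ('top', 'side') [550.5 -53.7] 36.0 0.282
handwheel ('top',) [ 454.6 -130.9] 9.0 0.857
handwheel ('side',) [ 450.4 -128.8] 0.2 0.316
handwheel ('top', 'side') [ 450.7 -128.9] 7.2 1.174
```

```bash
cat > v.py <<'E'
from h import *
def c(o,f,x,y): return (o[0]+(x+.5)/f-.5,o[1]+(y+.5)/f-.5)
print("top mouth",unproj("top",c((425,225),5,323,332),143))
print("top tip",unproj("top",c((425,225),5,380,332),194))
print("side mouth",unproj("side",c((340,310),4,293,153),143))
print("side tip",unproj("side",c((340,310),4,307,42),193))
im={n:cv2.imread(f"pics/{n}0.png") for n in P}
def rev(profile): return np.vstack([cyl(r,z,z,32) for z,r in profile])
v=[532,-348,143]
for (x,y) in [(520,-327),]: pass
print(im["top"][316-18:316+18:2,391].max(1), im["top"][316,391-20:391+24].max(1))
E
python3 v.py
```

```text
top mouth [ 503.07427382 -297.19918363  143.        ]
top tip [ 503.92414355 -300.52143016  194.        ]
side mouth [ 500.53670249 -298.9824839   143.        ]
side tip [ 503.7430332  -296.72868701  193.        ]
[165 112  77  92 116 151 131  77 109 109  76  81  92  91  95  76  79 119] [163 165 161 134  97  79  76  79  99 103  93  89  87  85  77  74  81  99
 113 117 109  86  71  74  83  98 106 108 115 120 113  91  79  76  82 104
 115 114 111 120 147 161 162 162]
```

```bash
sed -i 's/f<78/f<97/' fit.py; python3 fit.py | grep handw; cat > ov.py <<'E'
from h import *
import sys
def ov(n,src,dst,box,f,v):
    im=cv2.imread(src);u0,v0,w,h=box
    c=cv2.resize(im[v0:v0+h,u0:u0+w],None,fx=f,fy=f,interpolation=cv2.INTER_CUBIC)
    def pl(X,col,closed):
        p=(proj(n,X)-[u0,v0]+.5)*f-.5
        cv2.polylines(c,[np.round(p*16).astype(np.int32)],closed,col,1,cv2.LINE_AA,shift=4)
    V=np.array(v,float)
    for r,z in((17,0),(14.2,0),(7.5,22),(4.5,22),(4.5,46),(2.5,51)):
        pl(cyl(r,z,z)[:48]+V,(0,0,255),True)
    cv2.imwrite(dst,c)
ov("top","pics/top0.png","pics/ot.png",(470,270,50,45),12,(503.2,-299,143))
ov("side","pics/side0.png","pics/os.png",(385,305,60,65),9,(502,-297.7,143))
a,b=cv2.imread("pics/ot.png"),cv2.imread("pics/os.png")
E
python3 ov.py
```

```text
handwheel ('top',) [ 450.9 -131. ] 8.0 0.068
handwheel ('side',) [ 449.7 -129.6] 58.6 0.074
handwheel ('top', 'side') [ 450.1 -130.5] 9.0 0.152
```

View pics/ot.png

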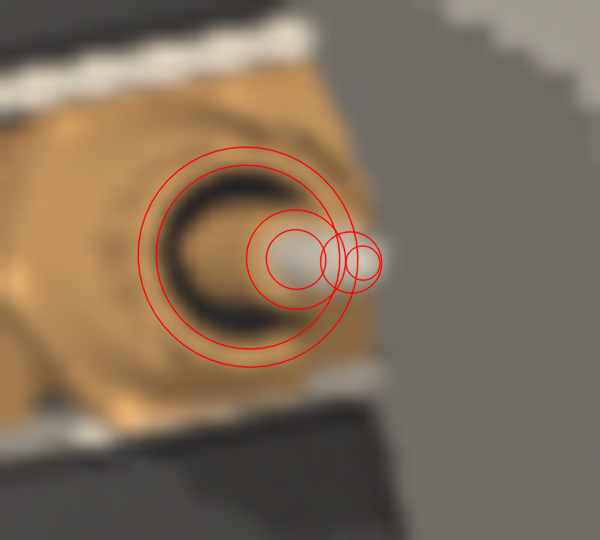

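View pics/os.png

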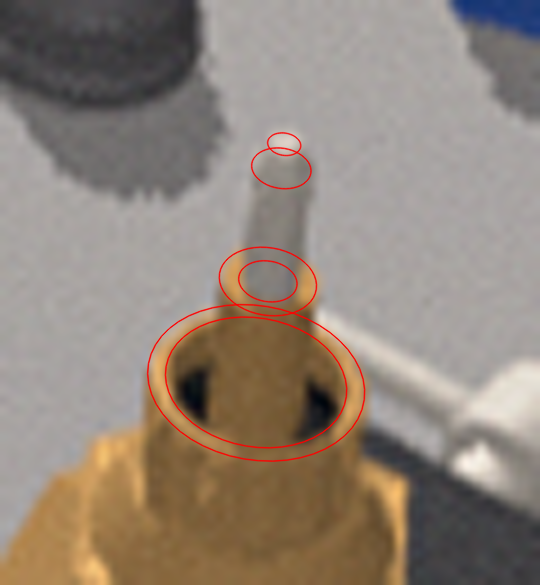

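```bash
cat > plan.py <<'E'
import sys,numpy as np
# plan.py x0 y0 z0 yaw0  x1 y1 z1 yaw1 n  (yaw of tool y axis in world, deg, tool down); prints rows in cm,deg
a=list(map(float,sys.argv[1:]));p0,y0,p1,y1,n=np.array(a[:3]),a[3],np.array(a[4:7]),a[7],int(a[8])
d=(p1-p0)/n;dy=(y1-y0)/n
for i in range(n):
    t=np.radians(y0+dy*i)
    ty=np.array([np.cos(t),np.sin(t),0]);tz=np.array([0,0,-1.]);tx=np.cross(ty,tz)
    print([round(float(v),2) for v in (d@tx/10,d@ty/10,d@tz/10)]+[0,0,round(-dy,2)],end=", ")
print("step mm",np.linalg.norm(d).round(1))
E
python3 plan.py 126.234 509.604 231.294 76.09 662 -4.9 130 90 20
```

```text
[-3.22, -1.85, 0.51, 0, 0, -0.7], [-3.2, -1.89, 0.51, 0, 0, -0.7], [-3.17, -1.93, 0.51, 0, 0, -0.7], [-3.15, -1.97, 0.51, 0, 0, -0.7], [-3.12, -2.01, 0.51, 0, 0, -0.7], [-3.1, -2.04, 0.51, 0, 0, -0.7], [-3.08, -2.08, 0.51, 0, 0, -0.7], [-3.05, -2.12, 0.51, 0, 0, -0.7], [-3.02, -2.16, 0.51, 0, 0, -0.7], [-3.0, -2.19, 0.51, 0, 0, -0.7], [-2.97, -2.23, 0.51, 0, 0, -0.7], [-2.94, -2.27, 0.51, 0, 0, -0.7], [-2.92, -2.3, 0.51, 0, 0, -0.7], [-2.89, -2.34, 0.51, 0, 0, -0.7], [-2.86, -2.37, 0.51, 0, 0, -0.7], [-2.83, -2.41, 0.51, 0, 0, -0.7], [-2.8, -2.44, 0.51, 0, 0, -0.7], [-2.77, -2.47, 0.51, 0, 0, -0.7], [-2.74, -2.51, 0.51, 0, 0, -0.7], [-2.71, -2.54, 0.51, 0, 0, -0.7], step mm 37.5
```

Emit:
{"api": "move_arm", "payload": {"deltas": [[-3.22,-1.85,0.51,0,0,-0.7],[-3.2,-1.89,0.51,0,0,-0.7],[-3.17,-1.93,0.51,0,0,-0.7],[-3.15,-1.97,0.51,0,0,-0.7],[-3.12,-2.01,0.51,0,0,-0.7],[-3.1,-2.04,0.51,0,0,-0.7],[-3.08,-2.08,0.51,0,0,-0.7],[-3.05,-2.12,0.51,0,0,-0.7],[-3.02,-2.16,0.51,0,0,-0.7],[-3.0,-2.19,0.51,0,0,-0.7]], "grip": 5.5}}

```text
time_s: 1.1
eef_pos: [395.0, 251.2, 180.0]
ee_rot: [-0.0, 0.06, 0.998, -0.0]
force: [-1.7, 0.6, -0.4]
grip_width: 0.642
```

Emit:
{"api": "move_arm", "payload": {"deltas": [[-2.97,-2.23,0.51,0,0,-0.7],[-2.94,-2.27,0.51,0,0,-0.7],[-2.92,-2.3,0.51,0,0,-0.7],[-2.89,-2.34,0.51,0,0,-0.7],[-2.86,-2.37,0.51,0,0,-0.7],[-2.83,-2.41,0.51,0,0,-0.7],[-2.8,-2.44,0.51,0,0,-0.7],[-2.77,-2.47,0.51,0,0,-0.7],[-2.74,-2.51,0.51,0,0,-0.7],[-2.71,-2.54,0.51,0,0,-0.61]]}}

```text
time_s: 2.1
eef_pos: [663.2, -5.7, 128.6]
ee_rot: [-0.0, -0.0, 1.0, 0.0]
force: [0.9, 0.2, 0.3]
grip_width: 0.645
```

Emit:
{"api": "move_arm", "payload": {"deltas": [[0,0,2,0,0,0],[0,0,2,0,0,0],[0,0,2,0,0,0],[0,0,2,0,0,0],[0,0,2,0,0,0],[0,0,1,0,0,0],[0,0,0.6,0,0,0],[0,0,0.4,0,0,0],[0,0,0,0,0,0],[0,0,0,0,0,0]]}}

```text
time_s: 3.1
eef_pos: [662.8, -4.6, 10.1]
ee_rot: [0.001, -0.0, 1.0, -0.0]
force: [0.6, -0.2, -0.3]
grip_width: 0.647
```

Emit:
{"api": "move_arm", "payload": {"deltas": [[0,0,0,0,0,0],[0,0,0,0,0,0],[0,0,0,0,0,0],[0,0,0,0,0,0],[0,0,0,0,0,0],[0,0,0,0,0,0],[0,0,0,0,0,0],[0,0,0,0,0,0],[0,0,0,0,0,0],[0,0,0,0,0,0]], "grip": 2.5, "newtons": 20}}

```text
time_s: 4.1
eef_pos: [662.7, -4.6, 10.0]
ee_rot: [0.0, -0.0, 1.0, -0.0]
force: [-1.2, -0.2, 4.8]
grip_width: 0.353
```

```bash
python3 - <<'E'
from h import *
s=eyes.capture("side");t=eyes.capture("top");cv2.imwrite("pics/side1.png",s);cv2.imwrite("pics/top1.png",t);print(ctrl.sense()["eef_pos"],ctrl.sense()["grip_width"])
cv2.imwrite("pics/c.png",np.hstack([cv2.resize(s[190:310,300:420],None,fx=3.3,fy=3.3),cv2.resize(t[160:280,270:390],None,fx=3.3,fy=3.3)]))
E
```

```text
[662.72085674  -4.62694963  10.00389066] 0.35330192588700415
```

View pics/c.png

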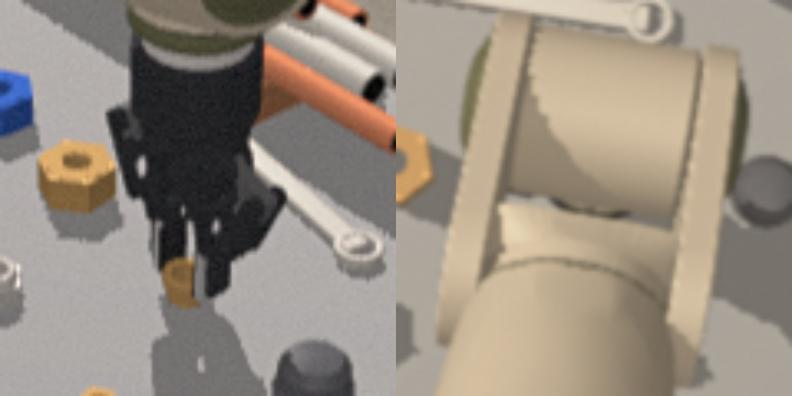

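Emit:
{"api": "move_arm", "payload": {"deltas": [[0,0,0,0,0,0],[0,0,0,0,0,0],[0,0,0,0,0,0],[0,0,0,0,0,8.5],[0,0,0,0,0,8.5],[0,0,0,0,0,8.5],[0,0,0,0,0,8.5],[0,0,0,0,0,8.5],[0,0,0,0,0,8.5],[0,0,0,0,0,8.5]], "grip": 5.5}}

```text
time_s: 5.2
eef_pos: [662.3, -4.6, 9.0]
ee_rot: [-0.0, 0.499, 0.867, -0.0]
force: [-0.6, -0.2, 0.1]
grip_width: 0.644
```

Emit:
{"api": "move_arm", "payload": {"deltas": [[0,0,0,0,0,8.5],[0,0,0,0,0,8.5],[0,0,0,0,0,8.5],[0,0,0,0,0,4.5],[0,0,0,0,0,0],[0,0,0,0,0,0],[0,0,0,0,0,0],[0,0,0,0,0,0],[0,0,0,0,0,0],[0,0,0,0,0,0]]}}

```text
time_s: 6.2
eef_pos: [662.4, -4.6, 9.3]
ee_rot: [-0.0, 0.704, 0.71, -0.0]
force: [0.2, 0.6, 0.8]
grip_width: 0.642
```

Emit:
{"api": "move_arm", "payload": {"deltas": [[0,0,0,0,0,0],[0,0,0,0,0,0],[0,0,0,0,0,0],[0,0,0,0,0,0],[0,0,0,0,0,0],[0,0,0,0,0,0],[0,0,0,0,0,0],[0,0,0,0,0,0],[0,0,0,0,0,0],[0,0,0,0,0,0]], "grip": 2.5, "newtons": 40}}

```text
time_s: 7.2
eef_pos: [662.5, -4.6, 9.7]
ee_rot: [0.0, 0.704, 0.71, 0.0]
force: [-1.7, 0.9, 5.6]
grip_width: 0.341
```

```bash
python3 - <<'E'
from h import *
s=eyes.capture("side");cv2.imwrite("pics/side2.png",s);print(ctrl.sense()["eef_pos"],ctrl.sense()["ee_rot"],ctrl.sense()["grip_width"],ctrl.sense()["joints"])
cv2.imwrite("pics/c.png",cv2.resize(s[210:310,310:410],None,fx=6,fy=6))
E
```

```text
[662.50929362  -4.59912516   9.62439012] [1.26580488e-04 7.04020093e-01 7.10180038e-01 8.04949509e-05] 0.3414420483627564 [-1.83392943e-01  8.36798159e-01  1.25097661e+00 -1.07803269e-05
  1.05351802e+00 -1.92099118e-01]
```

View pics/c.png

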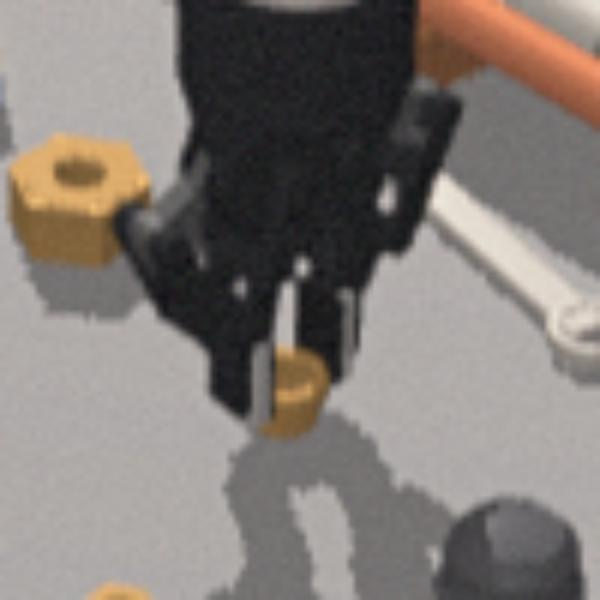

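```bash
python3 plan.py 662.5 -4.6 190 0.5 503 -298.3 231 0.5 12|cut -c1-60;
```

```text
[-2.44, -1.35, -0.34, 0, 0, -0.0], [-2.44, -1.35, -0.34, 0,
```

Emit:
{"api": "move_arm", "payload": {"deltas": [[0,0,-1,0,0,0],[0,0,-3,0,0,0],[0,0,-4,0,0,0],[0,0,-4,0,0,0],[0,0,-4,0,0,0],[0,0,-2,0,0,0],[-2.44,-1.35,-0.34,0,0,0],[-2.44,-1.35,-0.34,0,0,0],[-2.44,-1.35,-0.34,0,0,0],[-2.44,-1.35,-0.34,0,0,0]]}}

```text
time_s: 8.25
eef_pos: [608.6, -103.5, 203.3]
ee_rot: [0.0, 0.704, 0.71, 0.0]
force: [0.7, -0.9, -0.2]
grip_width: 0.341
```

Emit:
{"api": "move_arm", "payload": {"deltas": [[-2.44,-1.35,-0.34,0,0,0],[-2.44,-1.35,-0.34,0,0,0],[-2.44,-1.35,-0.34,0,0,0],[-2.44,-1.35,-0.34,0,0,0],[-2.44,-1.35,-0.34,0,0,0],[-2.44,-1.35,-0.34,0,0,0],[-2.44,-1.35,-0.34,0,0,0],[-2.44,-1.35,-0.34,0,0,0],[0,0,0,0,0,0],[0,0,0,0,0,0]]}}

```text
time_s: 9.25
eef_pos: [502.9, -298.8, 230.2]
ee_rot: [-0.0, 0.704, 0.71, 0.0]
force: [-0.0, 0.8, 0.6]
grip_width: 0.336
```

```bash
python3 - <<'E'
from h import *
s=eyes.capture("side");t=eyes.capture("top");cv2.imwrite("pics/side3.png",s);cv2.imwrite("pics/top3.png",t);print(ctrl.sense()["eef_pos"],ctrl.sense()["ee_rot"],ctrl.sense()["grip_width"],ctrl.sense()["force"])
cv2.imwrite("pics/c.png",np.hstack([cv2.resize(s[250:370,350:470],None,fx=4,fy=4),cv2.resize(t[210:330,430:510],None,fx=4,fy=4)]))
E
```

```text
[ 503.30112507 -297.94161251  230.0634246 ] [-1.51159512e-04  7.03737619e-01  7.10459941e-01  1.16367353e-04] 0.34465575971710705 [ 1.03521117  0.4333216  -1.92554774]
```

View pics/c.png

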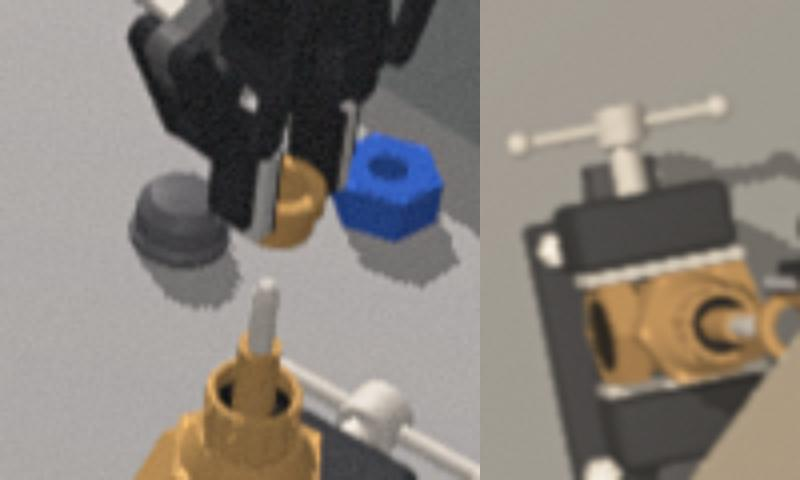

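```bash
cat > ov2.py <<'E'
from h import *
# rings: list of (center, r, color)
def ovr(n,src,dst,box,f,rings):
    im=cv2.imread(src);u0,v0,w,h=box
    c=cv2.resize(im[v0:v0+h,u0:u0+w],None,fx=f,fy=f,interpolation=cv2.INTER_CUBIC)
    for ce,r,col in rings:
        p=(proj(n,cyl(r,0,0)[:48]+np.array(ce,float))-[u0,v0]+.5)*f-.5
        cv2.polylines(c,[np.round(p*16).astype(np.int32)],True,col,1,cv2.LINE_AA,shift=4)
    cv2.imwrite(dst,c);return c
E
python3 - <<'E'
from ov2 import *
x,y,z=503,-298.3,220.4
R=[((x,y,z),12.5,(255,0,0)),((x,y,z+10),15.5,(0,255,0)),((x,y,z+19),15.5,(0,0,255)),((x,y,z+19),9.5,(0,0,255)),((x,y,z),9.5,(255,0,0))]
a=ovr("side","pics/side3.png","pics/a.png",(395,280,50,40),12,R)
b=ovr("top","pics/top3.png","pics/b.png",(480,265,30,40),12,R)
cv2.imwrite("pics/c.png",np.hstack([cv2.resize(a,(500,400)),cv2.resize(b,(300,400))]))
E
```

```text
(no output)
```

View pics/a.png

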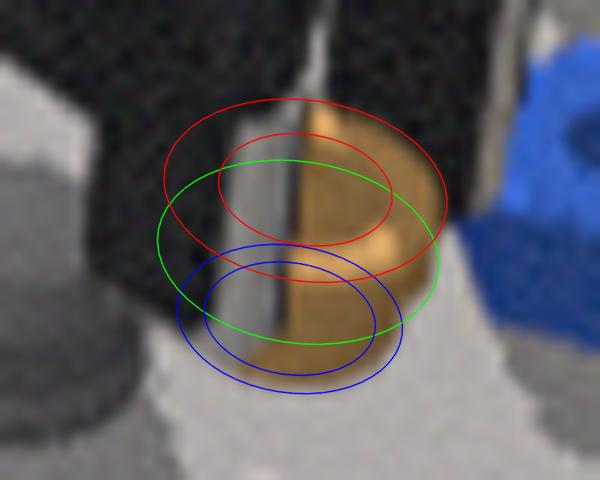

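View pics/b.png

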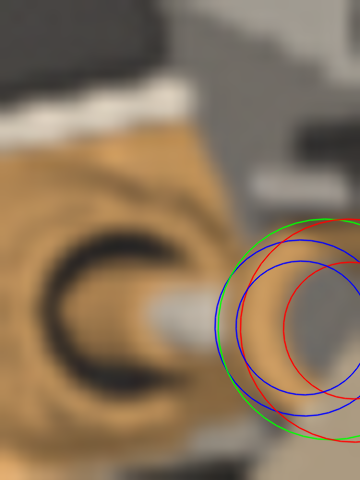

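```bash
cat > sh.py <<'E'
from ov2 import *
def go(x,y,sx,sy,ss,st,src):
    z=220.4;V=(0,0,255);B=(255,0,0)
    F=[((x,y,z),12.5,B),((x,y,z+10),15.5,(0,255,0)),((x,y,z+19),15.5,V),((x,y,z+19),9.5,V)]
    F+=[((sx,sy,143+h),r,V) for r,h in((17,0),(14.2,0),(7.5,22),(4.5,22),(4.5,46),(2.5,51))]
    out=[]
    for n,box,s,f in(("side",(385,278,60,90),ss,7),("top",(470,262,45,50),st,12)):
        P[n]["K"]=P[n]["K"].copy();P[n]["K"][:2,2]+=s
        out.append(ovr(n,src%n,"pics/%s_o.png"%n,box,f,F))
    h=max(o.shape[0] for o in out)
    cv2.imwrite("pics/c.png",np.hstack([cv2.copyMakeBorder(o,0,h-o.shape[0],0,0,cv2.BORDER_CONSTANT) for o in out])[:, :])
go(503,-298.3,502.4,-297.5,(-.4,-.4),(1,-.9),"pics/%s3.png")
E
python3 sh.py; python3 -c "
import cv2;a=cv2.imread('pics/c.png');print(a.shape);cv2.imwrite('pics/c.png',cv2.resize(a,None,fx=min(1,800/a.shape[1],600/a.shape[0]),fy=min(1,800/a.shape[1],600/a.shape[0]),interpolation=cv2.INTER_AREA))"
```

```text
(630, 960, 3)
```

View pics/side_o.png

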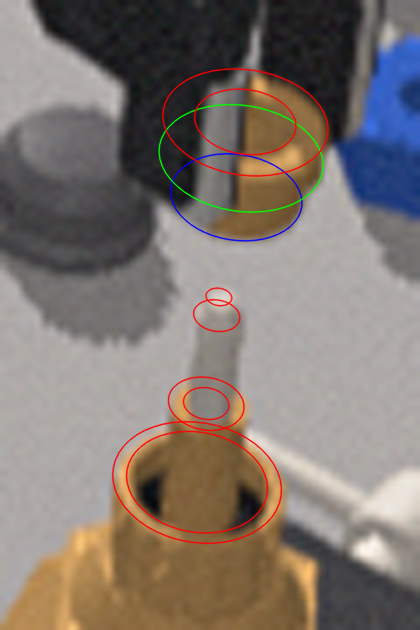

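View pics/top_o.png

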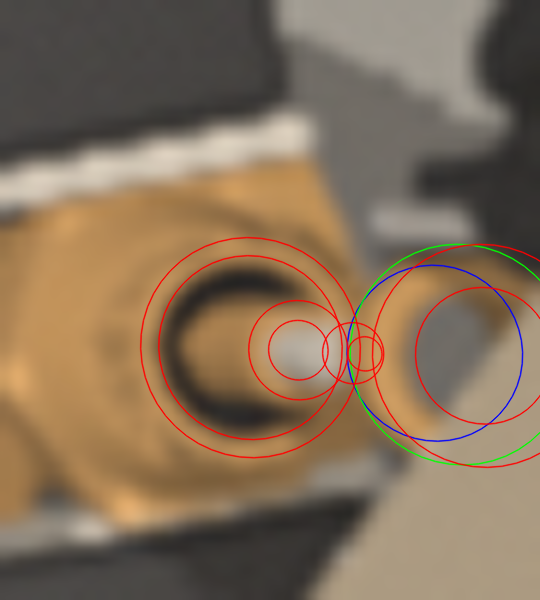

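Emit:
{"api": "move_arm", "payload": {"deltas": [[0,0,1,0,0,0],[0,0,1,0,0,0],[0,0,0.7,0,0,0],[0,0,0.6,0,0,0],[0,0,0.6,0,0,0],[0,0,0.6,0,0,0],[0,0,0.5,0,0,0],[0,0,0.2,0,0,0],[0,0,0,0,0,0],[0,0,0,0,0,0]]}}

```text
time_s: 10.35
eef_pos: [503.1, -298.9, 178.4]
ee_rot: [0.0, 0.704, 0.71, 0.0]
force: [0.6, -1.2, -0.8]
grip_width: 0.339
```

Emit:
{"api": "move_arm", "payload": {"deltas": [[0,0,0.1,0,0,0],[0,0,0.1,0,0,0],[0,0,0.1,0,0,0],[0,0,0.1,0,0,0],[0,0,0.1,0,0,0],[0,0,0.1,0,0,0],[0,0,0.1,0,0,0],[0,0,0.1,0,0,0],[0,0,0,0,0,0],[0,0,0,0,0,0]]}}

```text
time_s: 11.35
eef_pos: [503.0, -298.8, 170.1]
ee_rot: [-0.0, 0.704, 0.71, -0.0]
force: [-0.1, -0.3, -0.5]
grip_width: 0.339
```

Emit:
{"api": "move_arm", "payload": {"deltas": [[0,0,0.3,0,0,0],[0,0,0.3,0,0,0],[0,0,0.3,0,0,0],[0,0,0.3,0,0,0],[0,0,0.2,0,0,0],[0,0,0.1,0,0,0],[0,0,0.1,0,0,0],[0,0,0.1,0,0,0],[0,0,0.1,0,0,0],[0,0,0,0,0,0]]}}

```text
time_s: 12.35
eef_pos: [502.9, -298.7, 152.0]
ee_rot: [-0.0, 0.704, 0.71, -0.0]
force: [-0.4, 0.7, -1.0]
grip_width: 0.338
```

Emit:
{"api": "move_arm", "payload": {"deltas": [[0,0,0.1,0,0,0],[0,0,0.1,0,0,0],[0,0,0.1,0,0,0],[0,0,0.1,0,0,0],[0,0,0.1,0,0,0],[0,0,0,0,0,0],[0,0,0,0,0,0],[0,0,0,0,0,0],[0,0,0,0,0,0],[0,0,0,0,0,0]]}}

```text
time_s: 13.35
eef_pos: [503.0, -298.8, 147.1]
ee_rot: [0.0, 0.704, 0.71, -0.0]
force: [-0.4, 0.1, -0.3]
grip_width: 0.339
```

Emit:
{"api": "move_arm", "payload": {"deltas": [[0,0,0.05,0,0,0],[0,0,0.05,0,0,0],[0,0,0.05,0,0,0],[0,0,0.05,0,0,0],[0,0,0.05,0,0,0],[0,0,0.05,0,0,0],[0,0,0,0,0,0],[0,0,0,0,0,0],[0,0,0,0,0,0],[0,0,0,0,0,0]]}}

```text
time_s: 14.35
eef_pos: [503.0, -298.8, 144.2]
ee_rot: [0.0, 0.704, 0.71, -0.0]
force: [0.2, 0.8, 2.0]
grip_width: 0.34
```

```bash
python3 plan.py 503 -298.5 245 0.5 679.3 124.5 100 36.5 14
```

```text
[3.01, 1.29, 1.04, 0, 0, -2.57], [2.95, 1.42, 1.04, 0, 0, -2.57], [2.88, 1.55, 1.04, 0, 0, -2.57], [2.81, 1.68, 1.04, 0, 0, -2.57], [2.73, 1.8, 1.04, 0, 0, -2.57], [2.65, 1.92, 1.04, 0, 0, -2.57], [2.56, 2.04, 1.04, 0, 0, -2.57], [2.47, 2.15, 1.04, 0, 0, -2.57], [2.37, 2.26, 1.04, 0, 0, -2.57], [2.26, 2.37, 1.04, 0, 0, -2.57], [2.15, 2.46, 1.04, 0, 0, -2.57], [2.04, 2.56, 1.04, 0, 0, -2.57], [1.92, 2.65, 1.04, 0, 0, -2.57], [1.8, 2.73, 1.04, 0, 0, -2.57], step mm 34.3
```

Emit:
{"api": "move_arm", "payload": {"deltas": [[0,0,0,0,0,0],[0,0,0,0,0,0],[0,0,0,0,0,0],[0,0,0,0,0,0],[0,0,-1,0,0,0],[0,0,-2,0,0,0],[0,0,-3,0,0,0],[0,0,-3,0,0,0],[0,0,-1,0,0,0],[0,0,0,0,0,0]], "grip": 5.5}}

```text
time_s: 15.35
eef_pos: [503.3, -299.0, 245.5]
ee_rot: [0.001, 0.704, 0.71, 0.0]
force: [0.5, -0.3, -0.5]
grip_width: 0.647
```

```bash
python3 - <<'E'
from h import *
s=eyes.capture("side");cv2.imwrite("pics/side4.png",s);print(ctrl.sense()["eef_pos"])
cv2.imwrite("pics/c.png",cv2.resize(s[290:390,360:460],None,fx=5,fy=5))
E
```

```text
[ 502.876758   -298.68772364  243.76971187]
```

View pics/c.png

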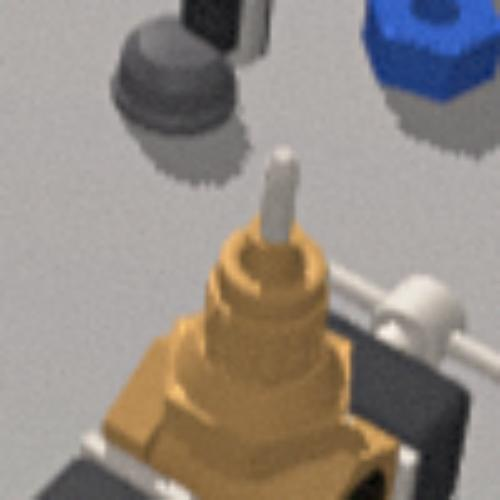

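Emit:
{"api": "move_arm", "payload": {"deltas": [[3.01,1.29,1.04,0,0,-2.57],[2.95,1.42,1.04,0,0,-2.57],[2.88,1.55,1.04,0,0,-2.57],[2.81,1.68,1.04,0,0,-2.57],[2.73,1.8,1.04,0,0,-2.57],[2.65,1.92,1.04,0,0,-2.57],[2.56,2.04,1.04,0,0,-2.57],[2.47,2.15,1.04,0,0,-2.57],[2.37,2.26,1.04,0,0,-2.57],[2.26,2.37,1.04,0,0,-2.57]], "grip": 7.5}}

```text
time_s: 16.4
eef_pos: [628.5, 4.8, 137.7]
ee_rot: [-0.001, 0.528, 0.849, -0.001]
force: [0.7, 0.8, 0.8]
grip_width: 0.883
```

Emit:
{"api": "move_arm", "payload": {"deltas": [[2.15,2.46,1.04,0,0,-2.57],[2.04,2.56,1.04,0,0,-2.57],[1.92,2.65,1.04,0,0,-2.57],[1.8,2.73,1.04,0,0,-2.6],[0,0,2,0,0,0],[0,0,3,0,0,0],[0,0,2.5,0,0,0],[0,0,1,0,0,0],[0,0,0.4,0,0,0],[0,0,0,0,0,0]]}}

```text
time_s: 17.4
eef_pos: [679.4, 124.0, 9.5]
ee_rot: [-0.0, 0.45, 0.893, -0.0]
force: [-0.4, -0.1, 0.6]
grip_width: 0.876
```

Emit:
{"api": "move_arm", "payload": {"deltas": [[0,0,0,0,0,0],[0,0,0,0,0,0],[0,0,0,0,0,0],[0,0,0,0,0,0],[0,0,0,0,0,0],[0,0,0,0,0,0],[0,0,0,0,0,0],[0,0,0,0,0,0],[0,0,0,0,0,0],[0,0,0,0,0,0]], "grip": 4.0, "newtons": 25}}

```text
time_s: 18.4
eef_pos: [680.0, 124.0, 10.9]
ee_rot: [0.001, 0.45, 0.893, 0.0]
force: [-1.2, -0.2, 6.4]
grip_width: 0.528
```

Emit:
{"api": "move_arm", "payload": {"deltas": [[0,0,0,0,0,0],[0,0,0,0,0,0],[0,0,0,0,0,0],[0,0,0,0,0,8.5],[0,0,0,0,0,8.5],[0,0,0,0,0,8.5],[0,0,0,0,0,8.5],[0,0,0,0,0,8.5],[0,0,0,0,0,8.5],[0,0,0,0,0,8.5]], "grip": 7.5}}

```text
time_s: 19.4
eef_pos: [679.3, 124.1, 9.3]
ee_rot: [-0.0, 0.836, 0.549, -0.0]
force: [0.3, -0.3, -0.7]
grip_width: 0.876
```

Emit:
{"api": "move_arm", "payload": {"deltas": [[0,0,0,0,0,0.5],[0,0,0,0,0,0],[0,0,0,0,0,0],[0,0,0,0,0,0],[0,0,0,0,0,0],[0,0,0,0,0,0],[0,0,0,0,0,0],[0,0,0,0,0,0],[0,0,0,0,0,0],[0,0,0,0,0,0]], "grip": 4.0, "newtons": 60}}

```text
time_s: 20.4
eef_pos: [679.6, 124.1, 9.7]
ee_rot: [0.0, 0.836, 0.548, 0.0]
force: [0.3, 0.3, 5.4]
grip_width: 0.52
```

```bash
python3 - <<'E'
from h import *
s=eyes.capture("side");t=eyes.capture("top");cv2.imwrite("pics/side5.png",s);print(ctrl.sense()["eef_pos"],ctrl.sense()["ee_rot"],ctrl.sense()["grip_width"]*85.4)
cv2.imwrite("pics/c.png",cv2.resize(s[170:290,260:400],None,fx=5,fy=5))
E
```

```text
[679.55828259 124.06791003   9.74056184] [1.11048864e-04 8.36217934e-01 5.48397225e-01 1.94391134e-04] 44.46975929866622
```

View pics/c.png

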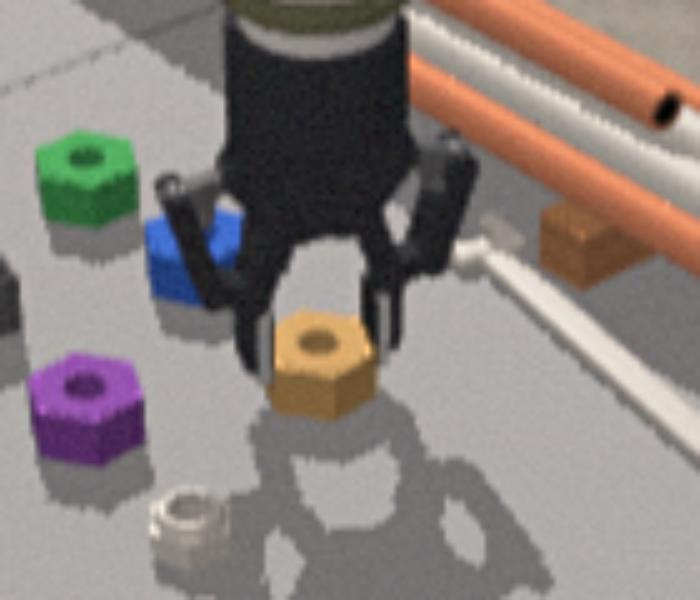

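```bash
python3 plan.py 679.4 124.3 190 -23.5 503 -298.5 230 -23.5 14|cut -c1-40
```

```text
[-3.27, 0.05, -0.29, 0, 0, -0.0], [-3.27
```

Emit:
{"api": "move_arm", "payload": {"deltas": [[0,0,-1,0,0,0],[0,0,-3,0,0,0],[0,0,-4,0,0,0],[0,0,-4,0,0,0],[0,0,-4,0,0,0],[0,0,-2,0,0,0],[0,0,0,0,0,0],[0,0,0,0,0,0],[0,0,0,0,0,0],[0,0,0,0,0,0]]}}

```text
time_s: 21.5
eef_pos: [678.9, 124.0, 187.6]
ee_rot: [-0.001, 0.836, 0.548, -0.001]
force: [-0.1, 0.0, -2.4]
grip_width: 0.522
```

Emit:
{"api": "move_arm", "payload": {"deltas": [[-3.27,0.05,-0.29,0,0,0],[-3.27,0.05,-0.29,0,0,0],[-3.27,0.05,-0.29,0,0,0],[-3.27,0.05,-0.29,0,0,0],[-3.27,0.05,-0.29,0,0,0],[-3.27,0.05,-0.29,0,0,0],[-3.27,0.05,-0.29,0,0,0],[-3.27,0.05,-0.29,0,0,0],[-3.27,0.05,-0.29,0,0,0],[-3.27,0.05,-0.29,0,0,0]]}}

```text
time_s: 22.5
eef_pos: [552.8, -178.9, 217.8]
ee_rot: [-0.001, 0.836, 0.548, -0.0]
force: [0.0, 0.2, -1.1]
grip_width: 0.521
```

Emit:
{"api": "move_arm", "payload": {"deltas": [[-3.27,0.05,-0.29,0,0,0],[-3.27,0.05,-0.29,0,0,0],[-3.27,0.05,-0.29,0,0,0],[-3.27,0.05,-0.29,0,0,0],[0,0,0,0,0,0],[0,0,0,0,0,0],[0,0,0,0,0,0],[0,0,0,0,0,0],[0,0,0,0,0,0],[0,0,0,0,0,0]]}}

```text
time_s: 23.5
eef_pos: [503.6, -298.1, 230.1]
ee_rot: [-0.0, 0.836, 0.549, 0.0]
force: [0.4, -0.3, -1.8]
grip_width: 0.524
```

```bash
cat > look.py <<'E'
from h import *
import sys
k=sys.argv[1]
p=[]
for n in("side","top"):
    im=eyes.capture(n);cv2.imwrite(f"pics/{n}{k}.png",im)
    s=ctrl.sense();p.append(s["eef_pos"])
    if n=="side":a=cv2.resize(im[260:380,350:460],None,fx=5,fy=5)
    else:b=cv2.resize(im[230:350,440:510],None,fx=5,fy=5)
cv2.imwrite(f"pics/c{k}.png",np.hstack([a,b])[:,:800])
print(p,s["force"],s["grip_width"],s["ee_rot"])
E
python3 look.py 6
```

```text
[array([ 503.51605314, -298.22515748,  230.07635814]), array([ 503.48068888, -298.34756904,  230.1262304 ])] [-0.31624456  0.90602974 -1.49482399] 0.5191420014945067 [3.71948320e-05 8.36131576e-01 5.48528929e-01 8.23719566e-06]
```

View pics/c6.png

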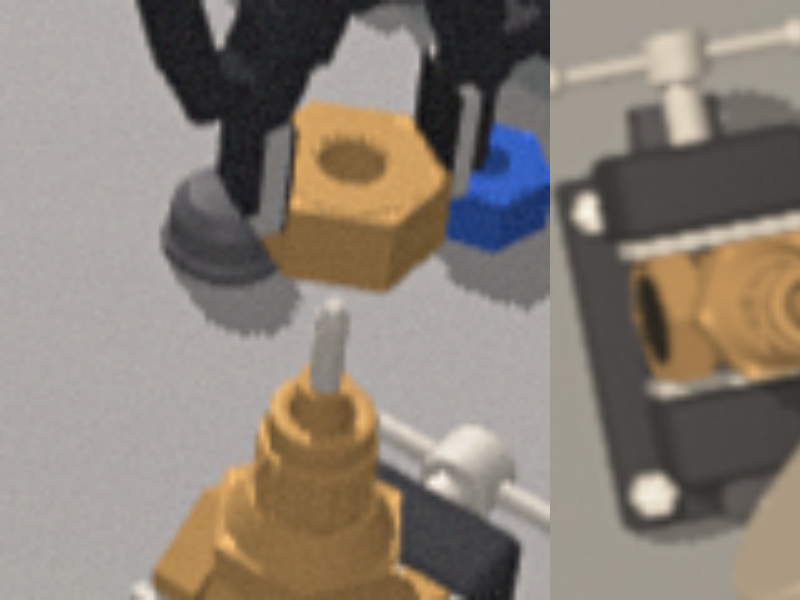

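```bash
python3 - <<'E'
from ov2 import *
x,y,z=503.5,-298.3,220.4
R=[((x,y,z+24),9.5,(0,0,255)),((503,-298.5,143),17,(0,0,255)),((503,-298.5,165),7.5,(0,0,255)),((503,-298.5,189),4.5,(0,0,255)),((503,-298.5,153.5),15.5,(0,0,255))]
a=ovr("side","pics/side6.png","pics/a.png",(395,270,55,90),7,R)
f=7
m=place(MOD["gland_nut"],x,y,np.radians(-23.5),z)
for q in (m[:6],m[6:]):
    p=(proj("side",q)-[395,270]+.5)*f-.5
    cv2.polylines(a,[np.round(p*16).astype(np.int32)],True,(255,0,0),1,cv2.LINE_AA,shift=4)
cv2.imwrite("pics/a.png",a[:600])
E
```

```text
(no output)
```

View pics/a.png

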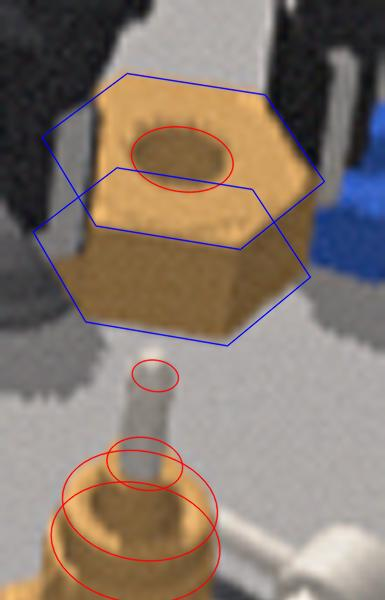

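```bash
cat > edge.py <<'E'
from h import *
from scipy.ndimage import map_coordinates
def samples(n,lines):
    pts=[];nor=[]
    for L in lines:
        q=proj(n,np.array(L,float))
        for a,b in zip(q[:-1],q[1:]):
            d=b-a;l=np.hypot(*d)
            if l<1e-6: continue
            k=max(2,int(l*2))
            t=(np.arange(k)+.5)/k
            pts.append(a+t[:,None]*d);nor.append(np.tile([-d[1]/l,d[0]/l],(k,1)))
    return np.vstack(pts),np.vstack(nor)
def fit(n,src,lines,rng=2.5):
    im=cv2.GaussianBlur(cv2.imread(src),(0,0),.7).astype(np.float32)
    gx=[cv2.Sobel(im[...,c],cv2.CV_32F,1,0) for c in range(3)];gy=[cv2.Sobel(im[...,c],cv2.CV_32F,0,1) for c in range(3)]
    p,nv=samples(n,lines);best=[]
    r=np.arange(-rng,rng+.01,.1);S=np.zeros((len(r),len(r)))
    for i,dv in enumerate(r):
        for j,du in enumerate(r):
            c=[p[:,1]+dv,p[:,0]+du]
            s=sum(np.abs(map_coordinates(gx[k],c,order=1)*nv[:,0]+map_coordinates(gy[k],c,order=1)*nv[:,1]) for k in range(3))
            S[i,j]=np.minimum(s,150).mean()
    i,j=np.unravel_index(S.argmax(),S.shape);return r[j].round(2),r[i].round(2),S.max().round(1)
def ring(c,r,a0=0,a1=360): 
    a=np.radians(np.linspace(a0,a1,40));return [[c[0]+r*np.cos(t),c[1]+r*np.sin(t),c[2]] for t in a]
def sides(n,c,r,z0,z1):
    # silhouette lines of vertical cylinder
    o=-P[n]["camera_from_world"][:3,:3].T@P[n]["camera_from_world"][:3,3]
    d=np.array(c[:2])-o[:2];d/=np.hypot(*d);w=np.array([-d[1],d[0]])*r
    return [[[c[0]+s*w[0],c[1]+s*w[1],z] for z in(z0,z1)] for s in(1,-1)]
E
python3 - <<'E'
from edge import *
v=(503,-298.5)
# viewing azimuth for side camera
stem=sides("side",v,4.5,168,188)+sides("side",v,15.5,146,152)+[ring((*v,153.5),15.5)]+sides("side",v,17,124,141)
print("stem side6",fit("side","pics/side6.png",stem))
print("stem only thin",fit("side","pics/side6.png",sides("side",v,4.5,168,188)))
stem0=sides("side",v,4.5,168,188)+sides("side",v,7.5,150,163)+[ring((*v,143),17)]+sides("side",v,17,124,141)
print("stem side0",fit("side","pics/side0.png",stem0))
m=place(MOD["gland_nut"],503.5,-298.3,np.radians(-23.5),220.4)
q=proj("side",m);
for i in range(12):print(i,q[i].round(0))
E
```

```text
stem side6 (np.float64(-0.1), np.float64(-0.2), np.float64(138.0))
stem only thin (np.float64(-0.3), np.float64(-1.3), np.float64(150.0))
stem side0 (np.float64(-0.3), np.float64(-1.1), np.float64(145.7))
0 [431. 297.]
1 [411. 293.]
2 [399. 303.]
3 [407. 316.]
4 [427. 319.]
5 [439. 309.]
6 [432. 283.]
7 [413. 280.]
8 [401. 289.]
9 [408. 302.]
10 [429. 305.]
11 [441. 295.]
```

```bash
python3 - <<'E'
from edge import *
m=place(MOD["gland_nut"],503.5,-298.3,np.radians(-23.5),220.4)
L=[[m[3],m[4],m[5]],[m[9],m[10],m[11],m[6]],[m[10],m[4]],[m[11],m[5]],[m[6],m[7]]]
print("nut",fit("side","pics/side6.png",L))
print("nut+hole",fit("side","pics/side6.png",L+[ring((503.5,-298.3,244.4),9.5)]))
for yw in(-27,-25,-22,-20):
  m=place(MOD["gland_nut"],503.5,-298.3,np.radians(yw),220.4)
  L=[[m[3],m[4],m[5]],[m[9],m[10],m[11],m[6]],[m[10],m[4]],[m[11],m[5]],[m[6],m[7]]]
  print(yw,fit("side","pics/side6.png",L))
# follower earlier
v=(503,-298.3);z=220.4
o=-P["side"]["camera_from_world"][:3,:3].T@P["side"]["camera_from_world"][:3,3]
print("cam az",np.degrees(np.arctan2(o[1]-v[1],o[0]-v[0])))
E
```

```text
nut (np.float64(-0.5), np.float64(-0.1), np.float64(148.7))
nut+hole (np.float64(-0.5), np.float64(-0.1), np.float64(149.0))
-27 (np.float64(0.6), np.float64(-0.8), np.float64(148.0))
-25 (np.float64(0.1), np.float64(-0.7), np.float64(148.7))
-22 (np.float64(-1.0), np.float64(0.0), np.float64(148.7))
-20 (np.float64(-1.6), np.float64(-0.3), np.float64(148.5))
cam az -141.26783982537214
```

```bash
sed -i 's/np.minimum(s,150)/np.minimum(s,900)/' edge.py; python3 - <<'E'
from edge import *
v=(503,-298.5)
stem=sides("side",v,4.5,168,188)+sides("side",v,15.5,146,152)+[ring((*v,153.5),15.5)]+sides("side",v,17,124,141)
print("stem side6",fit("side","pics/side6.png",stem))
print("thin",fit("side","pics/side6.png",sides("side",v,4.5,168,188)))
stem0=sides("side",v,4.5,168,188)+sides("side",v,7.5,150,163)+[ring((*v,143),17)]+sides("side",v,17,124,141)
print("stem side0",fit("side","pics/side0.png",stem0))
for yw in(-25.5,-23.5,-21.5):
  m=place(MOD["gland_nut"],503.5,-298.3,np.radians(yw),220.4)
  L=[[m[3],m[4],m[5]],[m[9],m[10],m[11],m[6]],[m[10],m[4]],[m[11],m[5]],[m[6],m[7]]]
  print(yw,fit("side","pics/side6.png",L),fit("side","pics/side6.png",[ring((503.5,-298.3,244.4),9.5)]))
E
```

```text
stem side6 (np.float64(-0.3), np.float64(-0.2), np.float64(310.3))
thin (np.float64(-0.7), np.float64(1.6), np.float64(386.1))
stem side0 (np.float64(-0.6), np.float64(1.0), np.float64(334.4))
-25.5 (np.float64(-0.7), np.float64(-0.4), np.float64(477.7)) (np.float64(-0.6), np.float64(-0.6), np.float64(493.3))
-23.5 (np.float64(-0.7), np.float64(-0.4), np.float64(488.8)) (np.float64(-0.6), np.float64(-0.6), np.float64(493.3))
-21.5 (np.float64(-0.8), np.float64(-0.5), np.float64(489.3)) (np.float64(-0.6), np.float64(-0.6), np.float64(493.3))
```

Emit:
{"api": "move_arm", "payload": {"deltas": [[-0.05,-0.02,0.5,0,0,0],[0,0,1,0,0,0],[0,0,1,0,0,0],[0,0,1,0,0,0],[0,0,1,0,0,0],[0,0,0.8,0,0,0],[0,0,0.6,0,0,0],[0,0,0.4,0,0,0],[0,0,0,0,0,0],[0,0,0,0,0,0]]}}

```text
time_s: 24.6
eef_pos: [503.1, -299.1, 167.4]
ee_rot: [0.0, 0.836, 0.548, 0.0]
force: [0.5, -0.1, -1.7]
grip_width: 0.524
```

Emit:
{"api": "move_arm", "payload": {"deltas": [[0,0,0.2,0,0,0],[0,0,0.2,0,0,0],[0,0,0.2,0,0,0],[0,0,0.1,0,0,0],[0,0,0.1,0,0,0],[0,0,0.1,0,0,0],[0,0,0.1,0,0,0],[0,0,0.1,0,0,0],[0,0,0,0,0,0],[0,0,0,0,0,0]]}}

```text
time_s: 25.6
eef_pos: [503.0, -299.0, 156.1]
ee_rot: [0.0, 0.836, 0.548, -0.0]
force: [-0.7, -0.5, -1.9]
grip_width: 0.52
```

Emit:
{"api": "move_arm", "payload": {"deltas": [[0,0,0.1,0,0,0],[0,0,0.1,0,0,0],[0,0,0.1,0,0,0],[0,0,0.1,0,0,0],[0,0,0.1,0,0,0],[0,0,0.1,0,0,0],[0,0,0.1,0,0,0],[0,0,0.1,0,0,0],[0,0,0,0,0,0],[0,0,0,0,0,0]]}}

```text
time_s: 26.6
eef_pos: [503.0, -299.0, 148.1]
ee_rot: [0.0, 0.836, 0.548, 0.0]
force: [-0.0, 0.3, -1.4]
grip_width: 0.518
```

Emit:
{"api": "move_arm", "payload": {"deltas": [[0,0,0.05,0,0,0],[0,0,0.05,0,0,0],[0,0,0.05,0,0,0],[0,0,0.05,0,0,0],[0,0,0.05,0,0,0],[0,0,0.05,0,0,0],[0,0,0,0,0,0],[0,0,0,0,0,0],[0,0,0,0,0,0],[0,0,0,0,0,0]]}}

```text
time_s: 27.6
eef_pos: [503.0, -299.0, 145.2]
ee_rot: [0.0, 0.836, 0.548, 0.0]
force: [-0.9, -0.1, 0.1]
grip_width: 0.519
```

```bash
python3 plan.py 503 -298.7 215 -23.5 450.2 -130.1 100 -23.5 6|cut -c1-40
```

```text
[2.23, -1.93, 1.92, 0, 0, -0.0], [2.23,
```

Emit:
{"api": "move_arm", "payload": {"deltas": [[0,0,0,0,0,0],[0,0,0,0,0,0],[0,0,0,0,0,0],[0,0,0,0,0,0],[0,0,-1,0,0,0],[0,0,-2,0,0,0],[0,0,-2,0,0,0],[0,0,-2,0,0,0],[0,0,0,0,0,0],[0,0,0,0,0,0]], "grip": 7.5}}

```text
time_s: 28.6
eef_pos: [502.9, -298.9, 215.1]
ee_rot: [0.0, 0.836, 0.548, 0.0]
force: [-0.5, 1.0, -1.1]
grip_width: 0.88
```

```bash
python3 look.py 7
```

```text
[array([ 502.72358928, -298.75380408,  214.4025419 ]), array([ 502.64700341, -298.69291387,  214.07436502])] [-0.22639928 -0.02073585  0.3411133 ] 0.8745570704358967 [-8.66188347e-04  8.36248046e-01  5.48350622e-01 -2.27137505e-04]
```

View pics/c7.png

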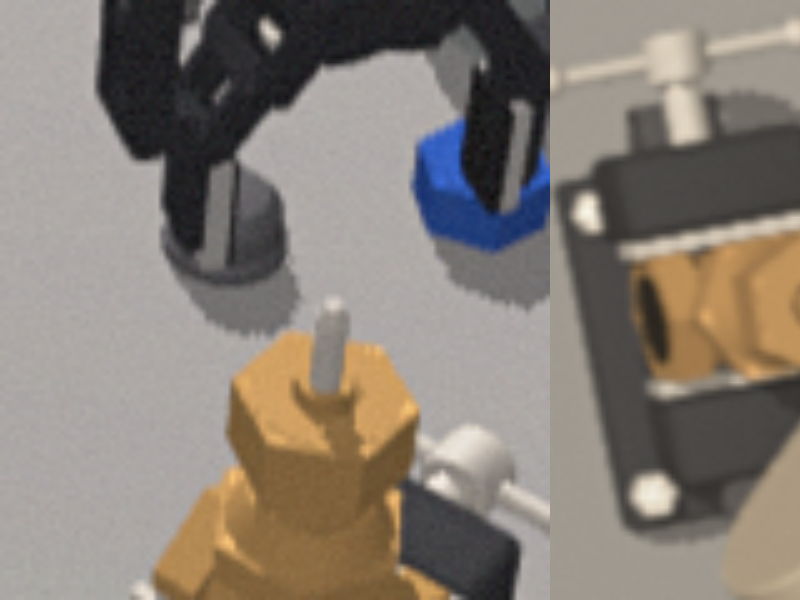

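```bash
python3 - <<'E'
from h import *
for z in(214,219,224,229):print(z,proj("side",[502.7-.917*37.5,-298.7+.4*37.5,z]), proj("side",[502.7+.917*37.5,-298.7-.4*37.5,z]))
E
```

```text
214 [[392.24970313 314.92763158]] [[443.79553721 304.78367883]]
219 [[392.48979591 312.14816557]] [[444.21921156 302.02170625]]
224 [[392.73168459 309.34790918]] [[444.64599256 299.23948109]]
229 [[392.97538939 306.52662826]] [[445.07591452 296.43677976]]
```

Emit:
{"api": "move_arm", "payload": {"deltas": [[2.23,-1.93,1.92,0,0,0],[2.23,-1.93,1.92,0,0,0],[2.23,-1.93,1.92,0,0,0],[2.23,-1.93,1.92,0,0,0],[2.23,-1.93,1.92,0,0,0],[2.23,-1.93,1.92,0,0,0],[0,0,3,0,0,0],[0,0,3,0,0,0],[0,0,2,0,0,0],[0,0,1,0,0,0]], "grip": 8.2}}

```text
time_s: 29.7
eef_pos: [448.9, -129.4, 7.8]
ee_rot: [-0.002, 0.836, 0.548, -0.001]
force: [0.0, -0.5, 0.1]
grip_width: 0.961
```

Emit:
{"api": "move_arm", "payload": {"deltas": [[0,0,0.2,0,0,0],[0,0,0.2,0,0,0],[0,0,0.1,0,0,0],[0,0,0,0,0,0],[0,0,0,0,0,0],[0,0,0,0,0,0],[0,0,0,0,0,0],[0,0,0,0,0,0],[0,0,0,0,0,0],[0,0,0,0,0,0]], "grip": 8.2}}

```text
time_s: 30.7
eef_pos: [450.1, -130.1, 4.9]
ee_rot: [-0.0, 0.836, 0.548, 0.0]
force: [0.5, -0.5, 0.3]
grip_width: 0.961
```

```bash
python3 - <<'E'
from h import *
s=eyes.capture("side");cv2.imwrite("pics/side8.png",s);S=ctrl.sense();print(S["eef_pos"],S["force"])
cv2.imwrite("pics/c.png",cv2.resize(s[280:400,240:400],None,fx=5,fy=5))
E
```

```text
[ 450.09973473 -130.09602512    4.90177116] [-0.53737078 -0.14450131  0.07804897]
```

View pics/c.png

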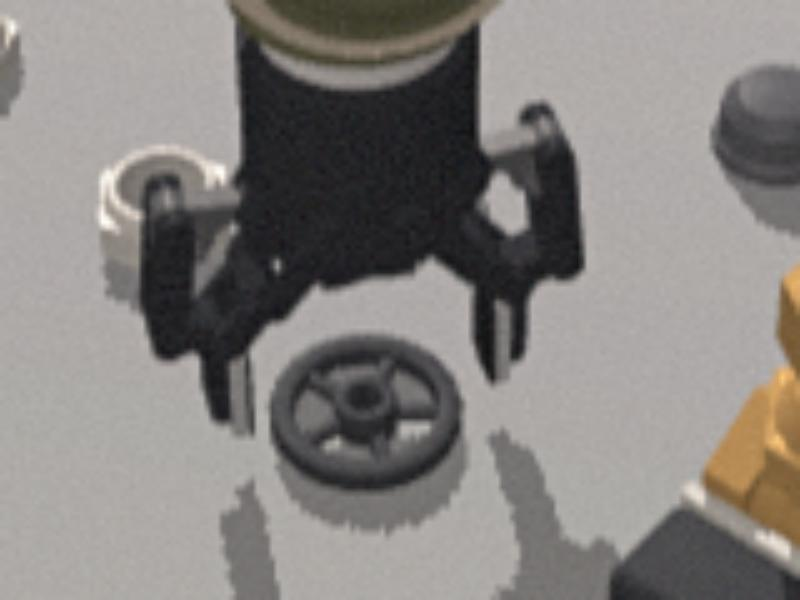

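Emit:
{"api": "move_arm", "payload": {"deltas": [[0,0,0.4,0,0,0],[0,0,0.4,0,0,0],[0,0,0,0,0,0],[0,0,0,0,0,0],[0,0,0,0,0,0],[0,0,0,0,0,0],[0,0,0,0,0,0],[0,0,0,0,0,0],[0,0,0,0,0,0],[0,0,0,0,0,0]], "grip": 6.0, "newtons": 25}}

```text
time_s: 31.75
eef_pos: [450.5, -130.3, -2.3]
ee_rot: [0.0, 0.836, 0.548, 0.0]
force: [-3.4, 1.7, 15.1]
grip_width: 0.768
```

Emit:
{"api": "move_arm", "payload": {"deltas": [[0,0,0,0,0,0],[0,0,0,0,0,0],[0,0,0,0,0,-8.5],[0,0,0,0,0,-8.5],[0,0,0,0,0,-8.5],[0,0,0,0,0,-8.5],[0,0,0,0,0,-8.5],[0,0,0,0,0,-8.5],[0,0,0,0,0,-8.5],[0,0,0,0,0,-8.5]], "grip": 8.2}}

```text
time_s: 32.75
eef_pos: [450.0, -130.0, -3.4]
ee_rot: [-0.0, 0.384, 0.923, 0.0]
force: [0.3, 0.7, 0.7]
grip_width: 0.958
```

Emit:
{"api": "move_arm", "payload": {"deltas": [[0,0,0,0,0,-8.5],[0,0,0,0,0,-8.5],[0,0,0,0,0,-5],[0,0,0,0,0,0],[0,0,0,0,0,0],[0,0,0,0,0,0],[0,0,0,0,0,0],[0,0,0,0,0,0],[0,0,0,0,0,0],[0,0,0,0,0,0]]}}

```text
time_s: 33.75
eef_pos: [450.1, -130.1, -3.1]
ee_rot: [0.0, 0.204, 0.979, -0.0]
force: [-0.4, 0.0, -0.4]
grip_width: 0.962
```

Emit:
{"api": "move_arm", "payload": {"deltas": [[0,0,0,0,0,0],[0,0,0,0,0,0],[0,0,0,0,0,0],[0,0,0,0,0,0],[0,0,0,0,0,0],[0,0,0,0,0,0],[0,0,0,0,0,0],[0,0,0,0,0,0],[0,0,0,0,0,0],[0,0,0,0,0,0]], "grip": 6.0, "newtons": 60}}

```text
time_s: 34.75
eef_pos: [450.1, -130.1, -2.6]
ee_rot: [-0.0, 0.203, 0.979, -0.0]
force: [-2.9, 0.4, 7.7]
grip_width: 0.736
```

```bash
python3 - <<'E'
from h import *
s=eyes.capture("side");cv2.imwrite("pics/side9.png",s);S=ctrl.sense();print(S["eef_pos"],S["force"],S["grip_width"]*85.4,S["ee_rot"])
cv2.imwrite("pics/c.png",cv2.resize(s[280:400,240:400],None,fx=5,fy=5))
E
```

```text
[ 450.04268641 -130.14612953   -2.57934788] [-3.73300629 -0.22962105  7.57188111] 62.71925493967635 [-5.73057431e-05  2.03491506e-01  9.79076705e-01 -9.32273408e-05]
```

View pics/c.png

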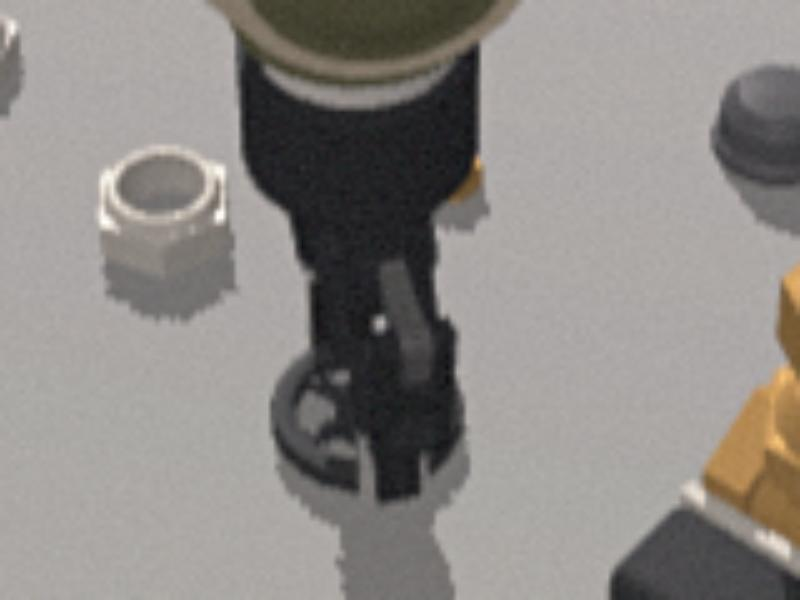

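Emit:
{"api": "move_arm", "payload": {"deltas": [[0,0,-0.2,0,0,0],[0,0,-0.5,0,0,0],[0,0,-1,0,0,0],[0,0,-1,0,0,0],[0,0,-1,0,0,0],[0,0,-1,0,0,0],[0,0,-0.5,0,0,0],[0,0,0,0,0,0],[0,0,0,0,0,0],[0,0,0,0,0,0]]}}

```text
time_s: 35.8
eef_pos: [449.8, -130.0, 48.5]
ee_rot: [-0.0, 0.204, 0.979, 0.0]
force: [0.6, 0.3, -2.0]
grip_width: 0.73
```

```bash
python3 - <<'E'
from h import *
s=eyes.capture("side");cv2.imwrite("pics/side10.png",s);S=ctrl.sense();print(S["eef_pos"],S["force"],S["grip_width"]*85.4,S["ee_rot"])
cv2.imwrite("pics/c.png",cv2.resize(s[250:370,240:400],None,fx=5,fy=5))
E
```

```text
[ 449.87132416 -129.97513646   48.51605679] [ 0.07565765 -0.35820458 -1.73382935] 62.3512790436076 [-4.05126920e-04  2.03570918e-01  9.79060110e-01  1.34960605e-04]
```

View pics/c.png

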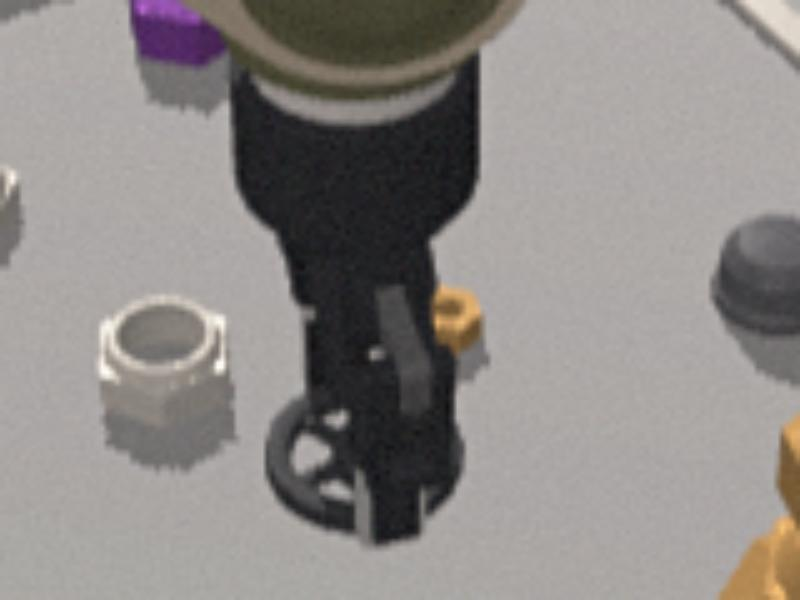

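```bash
python3 plan.py 450 -130.1 209 66.5 502.9 -298.5 209 66.5 5|cut -c1-40
```

```text
[-2.31, -2.67, 0.0, 0, 0, -0.0], [-2.31,
```

Emit:
{"api": "move_arm", "payload": {"deltas": [[0,0,-4,0,0,0],[0,0,-4,0,0,0],[0,0,-4,0,0,0],[0,0,-4,0,0,0],[-2.31,-2.67,0,0,0,0],[-2.31,-2.67,0,0,0,0],[-2.31,-2.67,0,0,0,0],[-2.31,-2.67,0,0,0,0],[-2.31,-2.67,0,0,0,0],[0,0,0,0,0,0]]}}

```text
time_s: 36.85
eef_pos: [502.9, -301.9, 207.5]
ee_rot: [-0.0, 0.205, 0.979, -0.0]
force: [-0.2, 0.5, -1.9]
grip_width: 0.73
```

Emit:
{"api": "move_arm", "payload": {"deltas": [[0,0,0,0,0,0],[0,0,0,0,0,0],[0,0,0,0,0,0],[0,0,0,0,0,0],[0,0,0,0,0,0],[0,0,0,0,0,0],[0,0,0,0,0,0],[0,0,0,0,0,0],[0,0,0,0,0,0],[0,0,0,0,0,0]]}}

```text
time_s: 37.85
eef_pos: [502.8, -298.6, 208.9]
ee_rot: [-0.0, 0.204, 0.979, 0.0]
force: [0.1, -0.1, -2.1]
grip_width: 0.728
```

```bash
python3 look.py 11
```

```text
[array([ 502.81614989, -298.58504458,  208.87119554]), array([ 502.78321924, -298.59292637,  208.88069507])] [ 0.2084241  -0.96933017 -1.41809305] 0.7337282519969694 [-2.31400363e-05  2.03573563e-01  9.79059653e-01 -2.27176258e-07]
```

View pics/c11.png

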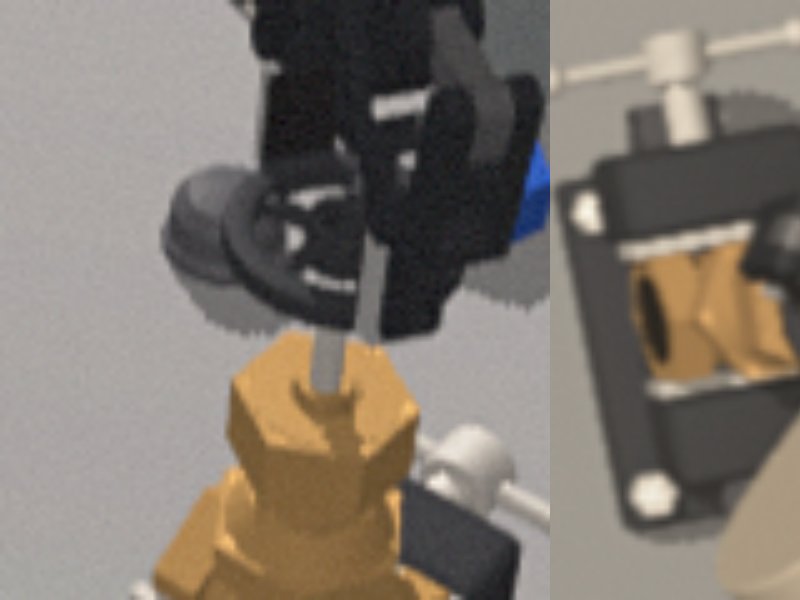

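```bash
python3 - <<'E'
from edge import *
from ov2 import ovr
x,y,z=502.8,-298.6,211.6
G=[(0,0,255)]
R=[((x,y,z+2.5),33,(255,0,0)),((x,y,z+11.5),33,(0,255,0)),((x,y,z+7),33,(0,0,255)),((x,y,z+7),24.5,(0,0,255)),((x,y,z+14),5.8,(0,0,255)),((503,-298.8,165),7.5,(0,0,255)),((503,-298.8,165),4.5,(0,0,255))]
ovr("side","pics/side11.png","pics/a.png",(380,275,75,70),10,R)
v=(503,-298.8)
for s in("0","4","7"):
  print("thin",s,fit("side",f"pics/side{s}.png",sides("side",v,4.5,168,188)+[ring((*v,194),2.3,0,360)]))
E
```

```text
thin 0 (np.float64(-0.8), np.float64(-0.4), np.float64(316.3))
thin 4 (np.float64(-0.8), np.float64(-0.5), np.float64(315.3))
thin 7 (np.float64(-0.8), np.float64(-0.4), np.float64(324.4))
```

View pics/a.png

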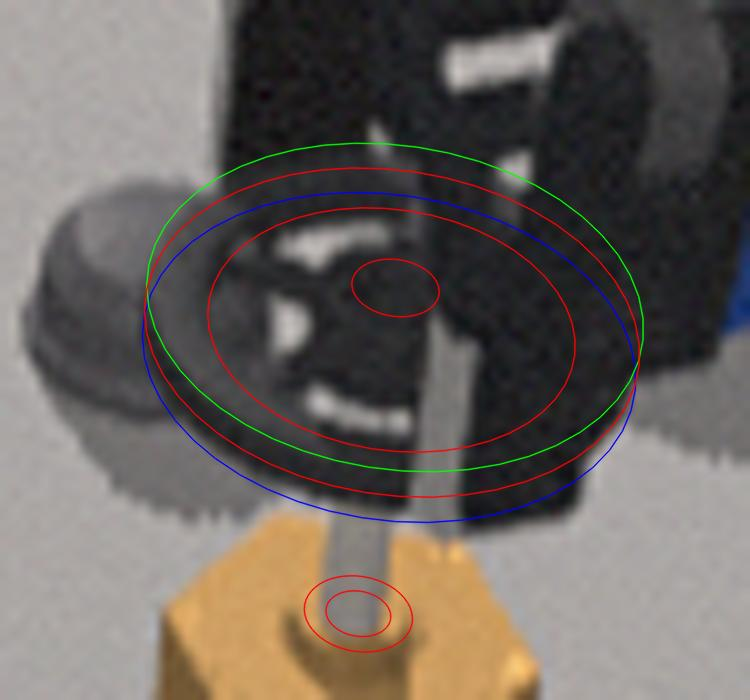

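Emit:
{"api": "move_arm", "payload": {"deltas": [[0.0,0,0.5,0,0,0],[0,0,0.5,0,0,0],[0,0,0.3,0,0,0],[0,0,0.2,0,0,0],[0,0,0.2,0,0,0],[0,0,0.1,0,0,0],[0,0,0.1,0,0,0],[0,0,0,0,0,0],[0,0,0,0,0,0],[0,0,0,0,0,0]]}}

```text
time_s: 38.95
eef_pos: [502.8, -298.6, 190.0]
ee_rot: [0.0, 0.204, 0.979, -0.0]
force: [-1.5, -0.2, -1.0]
grip_width: 0.734
```

Emit:
{"api": "move_arm", "payload": {"deltas": [[0,0,0.1,0,0,0],[0,0,0.1,0,0,0],[0,0,0.1,0,0,0],[0,0,0.1,0,0,0],[0,0,0.1,0,0,0],[0,0,0.1,0,0,0],[0,0,0.1,0,0,0],[0,0,0,0,0,0],[0,0,0,0,0,0],[0,0,0,0,0,0]]}}

```text
time_s: 39.95
eef_pos: [502.8, -298.6, 183.0]
ee_rot: [0.0, 0.204, 0.979, -0.0]
force: [0.5, -0.0, -1.6]
grip_width: 0.73
```

Emit:
{"api": "move_arm", "payload": {"deltas": [[0,0,0.2,0,0,0],[0,0,0.2,0,0,0],[0,0,0.2,0,0,0],[0,0,0.2,0,0,0],[0,0,0.2,0,0,0],[0,0,0.2,0,0,0],[0,0,0.2,0,0,0],[0,0,0.2,0,0,0],[0,0,0,0,0,0],[0,0,0,0,0,0]]}}

```text
time_s: 40.95
eef_pos: [502.8, -298.6, 166.9]
ee_rot: [-0.0, 0.204, 0.979, -0.0]
force: [0.1, 0.3, -0.5]
grip_width: 0.734
```

Emit:
{"api": "move_arm", "payload": {"deltas": [[0,0,0.05,0,0,0],[0,0,0.05,0,0,0],[0,0,0.05,0,0,0],[0,0,0.05,0,0,0],[0,0,0.05,0,0,0],[0,0,0.05,0,0,0],[0,0,0.05,0,0,0],[0,0,0.05,0,0,0],[0,0,0,0,0,0],[0,0,0,0,0,0]]}}

```text
time_s: 41.95
eef_pos: [502.8, -298.6, 162.9]
ee_rot: [-0.0, 0.204, 0.979, -0.0]
force: [-0.1, -0.8, -1.7]
grip_width: 0.727
```

Expected contact at TCP ≈ 162.3; creep a bit more.

Emit:
{"api": "move_arm", "payload": {"deltas": [[0,0,0.03,0,0,0],[0,0,0.03,0,0,0],[0,0,0.03,0,0,0],[0,0,0,0,0,0],[0,0,0,0,0,0],[0,0,0,0,0,0],[0,0,0,0,0,0],[0,0,0,0,0,0],[0,0,0,0,0,0],[0,0,0,0,0,0]]}}

```text
time_s: 42.95
eef_pos: [502.9, -298.6, 162.5]
ee_rot: [0.0, 0.204, 0.979, -0.0]
force: [-2.2, 2.1, 5.5]
grip_width: 0.729
```

Emit:
{"api": "move_arm", "payload": {"deltas": [[0,0,0,0,0,0],[0,0,0,0,0,0],[0,0,0,0,0,0],[0,0,0,0,0,0],[0,0,-1,0,0,0],[0,0,-2,0,0,0],[0,0,-3,0,0,0],[0,0,-3,0,0,0],[0,0,0,0,0,0],[0,0,0,0,0,0]], "grip": 8.2}}

```text
time_s: 43.95
eef_pos: [502.9, -298.6, 252.5]
ee_rot: [0.0, 0.204, 0.979, -0.0]
force: [1.3, -0.0, -0.3]
grip_width: 0.961
```

```bash
python3 look.py 12; python3 plan.py 502.9 -298.5 250 66.5 550.3 -53.9 100 36 8
```

```text
[array([ 502.61069992, -298.37996703,  251.53750774]), array([ 502.51508988, -298.33435981,  251.07652987])] [-0.33894895  0.7367474  -0.04697805] 0.9609164599745021 [-7.66621832e-04  2.03587797e-01  9.79056290e-01  4.50607834e-04]
[0.68, 3.04, 1.88, 0, 0, 3.81], [0.88, 2.99, 1.88, 0, 0, 3.81], [1.07, 2.92, 1.88, 0, 0, 3.81], [1.27, 2.85, 1.88, 0, 0, 3.81], [1.45, 2.76, 1.88, 0, 0, 3.81], [1.63, 2.65, 1.88, 0, 0, 3.81], [1.8, 2.54, 1.88, 0, 0, 3.81], [1.97, 2.41, 1.88, 0, 0, 3.81], step mm 36.4
```

View pics/c12.png

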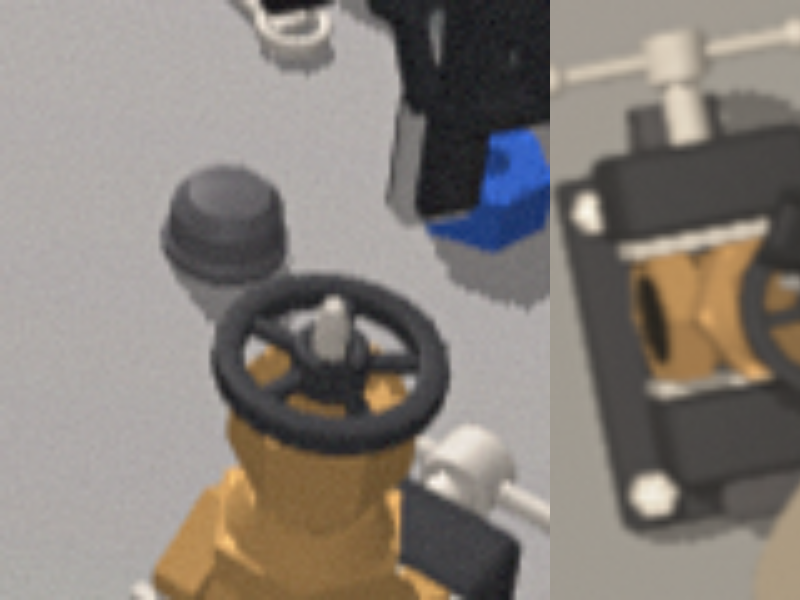

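Emit:
{"api": "move_arm", "payload": {"deltas": [[0.68,3.04,1.88,0,0,3.81],[0.88,2.99,1.88,0,0,3.81],[1.07,2.92,1.88,0,0,3.81],[1.27,2.85,1.88,0,0,3.81],[1.45,2.76,1.88,0,0,3.81],[1.63,2.65,1.88,0,0,3.81],[1.8,2.54,1.88,0,0,3.81],[1.97,2.41,1.88,0,0,3.81],[0,0,2,0,0,0],[0,0,2,0,0,0]], "grip": 4.5}}

```text
time_s: 45.05
eef_pos: [549.5, -52.8, 59.9]
ee_rot: [-0.001, 0.453, 0.891, -0.0]
force: [0.8, -0.2, -0.0]
grip_width: 0.527
```

Emit:
{"api": "move_arm", "payload": {"deltas": [[0,0,2,0,0,0],[0,0,1.5,0,0,0],[0,0,1,0,0,0],[0,0,0.5,0,0,0],[0,0,0,0,0,0],[0,0,0,0,0,0],[0,0,0,0,0,0],[0,0,0,0,0,0],[0,0,0,0,0,0],[0,0,0,0,0,0]]}}

```text
time_s: 46.05
eef_pos: [550.2, -54.0, 11.8]
ee_rot: [0.0, 0.454, 0.891, 0.0]
force: [0.2, 0.2, -0.6]
grip_width: 0.521
```

Emit:
{"api": "move_arm", "payload": {"deltas": [[0.03,0.02,0.5,0,0,0],[0,0,0.4,0,0,0],[0,0,0,0,0,0],[0,0,0,0,0,0],[0,0,0,0,0,0],[0,0,0,0,0,0],[0,0,0,0,0,0],[0,0,0,0,0,0],[0,0,0,0,0,0],[0,0,0,0,0,0]]}}

```text
time_s: 47.05
eef_pos: [550.1, -53.6, 2.6]
ee_rot: [0.0, 0.454, 0.891, 0.0]
force: [-0.5, -0.2, -0.8]
grip_width: 0.527
```

Emit:
{"api": "move_arm", "payload": {"deltas": [[0,0,0,0,0,0],[0,0,0,0,0,0],[0,0,0,0,0,0],[0,0,0,0,0,0],[0,0,0,0,0,0],[0,0,0,0,0,0],[0,0,0,0,0,0],[0,0,0,0,0,0],[0,0,0,0,0,0],[0,0,0,0,0,0]], "grip": 1.5, "newtons": 20}}

```text
time_s: 48.05
eef_pos: [550.2, -53.6, 2.7]
ee_rot: [0.0, 0.454, 0.891, 0.0]
force: [0.3, 1.1, 3.2]
grip_width: 0.244
```

Emit:
{"api": "move_arm", "payload": {"deltas": [[0,0,0,0,0,0],[0,0,0,0,0,0],[0,0,0,0,0,0],[0,0,0,0,0,8.5],[0,0,0,0,0,8.5],[0,0,0,0,0,8.5],[0,0,0,0,0,8.5],[0,0,0,0,0,8.5],[0,0,0,0,0,8.5],[0,0,0,0,0,8.5]], "grip": 4.5}}

```text
time_s: 49.05
eef_pos: [550.0, -53.6, 2.4]
ee_rot: [-0.0, 0.838, 0.546, -0.0]
force: [1.0, -0.3, 0.8]
grip_width: 0.527
```

Emit:
{"api": "move_arm", "payload": {"deltas": [[0,0,0,0,0,0.5],[0,0,0,0,0,0],[0,0,0,0,0,0],[0,0,0,0,0,0],[0,0,0,0,0,0],[0,0,0,0,0,0],[0,0,0,0,0,0],[0,0,0,0,0,0],[0,0,0,0,0,0],[0,0,0,0,0,0]], "grip": 1.5, "newtons": 40}}

```text
time_s: 50.05
eef_pos: [550.1, -53.6, 2.7]
ee_rot: [0.0, 0.839, 0.545, 0.0]
force: [-0.8, 0.2, 4.2]
grip_width: 0.241
```

```bash
python3 - <<'E'
from h import *
s=eyes.capture("side");cv2.imwrite("pics/side13.png",s);S=ctrl.sense();print(S["eef_pos"],S["force"],S["grip_width"]*85.4,S["ee_rot"])
cv2.imwrite("pics/c.png",cv2.resize(s[260:340,280:380],None,fx=7,fy=7))
E
```

```text
[550.12941819 -53.58696063   2.66736643] [-1.1816838   0.71662953  4.06968438] 20.588215485492533 [4.91095422e-05 8.38497307e-01 5.44905739e-01 1.20467086e-05]
```

View pics/c.png

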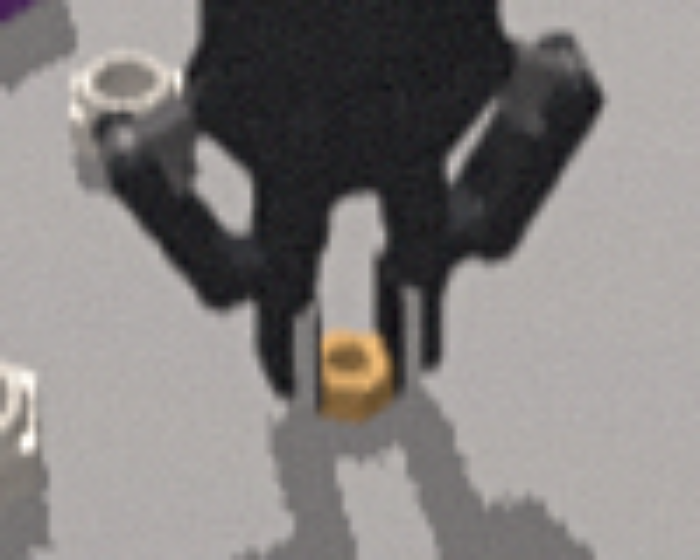

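```bash
python3 plan.py 550.1 -53.6 213 -24 502.9 -298.7 213 -24 9|cut -c1-40
```

```text
[-2.7, 0.63, 0.0, 0, 0, -0.0], [-2.7, 0.
```

Emit:
{"api": "move_arm", "payload": {"deltas": [[0,0,-1,0,0,0],[0,0,-4,0,0,0],[0,0,-4,0,0,0],[0,0,-4,0,0,0],[0,0,-4,0,0,0],[0,0,-3,0,0,0],[0,0,-1,0,0,0],[0,0,0,0,0,0],[0,0,0,0,0,0],[0,0,0,0,0,0]]}}

```text
time_s: 51.1
eef_pos: [549.5, -53.4, 210.8]
ee_rot: [-0.001, 0.839, 0.545, -0.001]
force: [-0.1, 0.1, -0.1]
grip_width: 0.243
```

Emit:
{"api": "move_arm", "payload": {"deltas": [[-2.7,0.63,0,0,0,0],[-2.7,0.63,0,0,0,0],[-2.7,0.63,0,0,0,0],[-2.7,0.63,0,0,0,0],[-2.7,0.63,0,0,0,0],[-2.7,0.63,0,0,0,0],[-2.7,0.63,0,0,0,0],[-2.7,0.63,0,0,0,0],[-2.7,0.63,0,0,0,0],[0,0,0,0,0,0]]}}

```text
time_s: 52.1
eef_pos: [502.1, -301.2, 210.9]
ee_rot: [-0.001, 0.839, 0.544, -0.001]
force: [-0.3, 1.1, -1.3]
grip_width: 0.242
```

Emit:
{"api": "move_arm", "payload": {"deltas": [[0,0,0,0,0,0],[0,0,0,0,0,0],[0,0,0,0,0,0],[0,0,0,0,0,0],[0,0,0,0,0,0],[0,0,0,0,0,0],[0,0,0,0,0,0],[0,0,0,0,0,0],[0,0,0,0,0,0],[0,0,0,0,0,0]]}}

```text
time_s: 53.1
eef_pos: [503.2, -298.7, 212.6]
ee_rot: [0.0, 0.839, 0.545, 0.0]
force: [-0.1, 0.7, -0.7]
grip_width: 0.242
```

```bash
python3 look.py 14; python3 - <<'E'
from edge import *
from ov2 import ovr
x,y,z=502.9,-298.7,ctrl.sense()["eef_pos"][2]-2.7
a=ovr("side","pics/side14.png","pics/a.png",(385,290,60,75),8,[((x,y,z+12),5.8,(0,0,255)),((x,y,189),4.5,(0,0,255)),((x,y,179),11,(0,0,255))])
m=place(MOD["wheel_nut"],x,y,np.radians(-24),z)
for q in (m[:6],m[6:]):
    p=(proj("side",q)-[385,290]+.5)*8-.5
    cv2.polylines(a,[np.round(p*16).astype(np.int32)],True,(255,0,0),1,cv2.LINE_AA,shift=4)
cv2.imwrite("pics/a.png",a)
L=[[m[3],m[4],m[5]],[m[9],m[10],m[11],m[6]],[m[11],m[5]],[m[6],m[7]]]
print(fit("side","pics/side14.png",L),fit("side","pics/side14.png",[ring((x,y,z+12),5.8)]),fit("side","pics/side14.png",L+[ring((x,y,z+12),5.8)]))
E
```

```text
[array([ 503.18264271, -298.66954646,  212.60413119]), array([ 503.17959107, -298.67170394,  212.58378552])] [-0.63288796 -0.31350646 -0.24973461] 0.23818170238332873 [-7.52394441e-07  8.38547556e-01  5.44828410e-01 -2.73760636e-06]
(np.float64(-0.4), np.float64(-0.2), np.float64(461.9)) (np.float64(-0.6), np.float64(-0.5), np.float64(408.6)) (np.float64(-0.5), np.float64(-0.3), np.float64(437.7))
```

View pics/a.png

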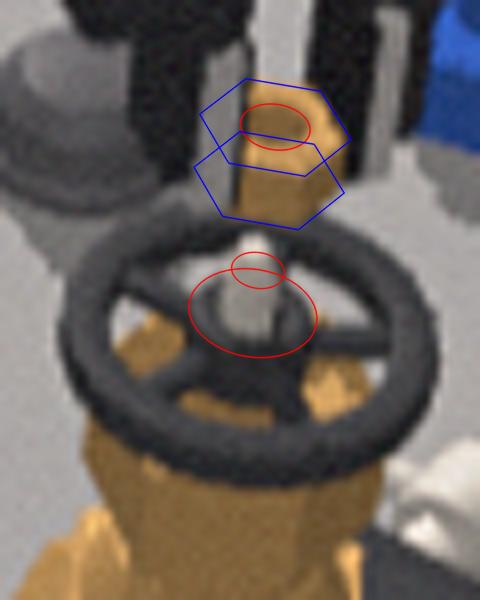

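Emit:
{"api": "move_arm", "payload": {"deltas": [[0.0,-0.03,0.5,0,0,0],[0,0,0.5,0,0,0],[0,0,0.2,0,0,0],[0,0,0.2,0,0,0],[0,0,0.1,0,0,0],[0,0,0.1,0,0,0],[0,0,0.1,0,0,0],[0,0,0.1,0,0,0],[0,0,0.1,0,0,0],[0,0,0,0,0,0]]}}

```text
time_s: 54.2
eef_pos: [502.9, -298.5, 193.5]
ee_rot: [-0.0, 0.839, 0.545, -0.0]
force: [0.0, 0.1, 0.6]
grip_width: 0.241
```

Emit:
{"api": "move_arm", "payload": {"deltas": [[0,0,0.1,0,0,0],[0,0,0.1,0,0,0],[0,0,0.1,0,0,0],[0,0,0.1,0,0,0],[0,0,0.1,0,0,0],[0,0,0.1,0,0,0],[0,0,0.1,0,0,0],[0,0,0,0,0,0],[0,0,0,0,0,0],[0,0,0,0,0,0]]}}

```text
time_s: 55.2
eef_pos: [502.9, -298.6, 186.7]
ee_rot: [0.0, 0.839, 0.545, 0.0]
force: [0.2, 0.1, -0.0]
grip_width: 0.24
```

Underside about 184, on the stem, no force. Final contact expected at TCP ≈ 181.7.

Emit:
{"api": "move_arm", "payload": {"deltas": [[0,0,0.1,0,0,0],[0,0,0.1,0,0,0],[0,0,0.05,0,0,0],[0,0,0.05,0,0,0],[0,0,0.05,0,0,0],[0,0,0.05,0,0,0],[0,0,0.05,0,0,0],[0,0,0.03,0,0,0],[0,0,0,0,0,0],[0,0,0,0,0,0]]}}

```text
time_s: 56.2
eef_pos: [502.9, -298.6, 181.8]
ee_rot: [0.0, 0.839, 0.545, 0.0]
force: [-0.4, 1.2, 0.2]
grip_width: 0.239
```

Emit:
{"api": "move_arm", "payload": {"deltas": [[0,0,0.03,0,0,0],[0,0,0.03,0,0,0],[0,0,0,0,0,0],[0,0,0,0,0,0],[0,0,0,0,0,0],[0,0,0,0,0,0],[0,0,0,0,0,0],[0,0,0,0,0,0],[0,0,0,0,0,0],[0,0,0,0,0,0]]}}

```text
time_s: 57.2
eef_pos: [503.0, -298.6, 181.6]
ee_rot: [0.0, 0.839, 0.545, 0.0]
force: [-1.5, 1.1, 5.8]
grip_width: 0.24
```

Emit:
{"api": "move_arm", "payload": {"deltas": [[0,0,0,0,0,0],[0,0,0,0,0,0],[0,0,0,0,0,0],[0,0,0,0,0,0],[0,0,-1,0,0,0],[0,0,-2,0,0,0],[0,0,-3,0,0,0],[0,0,-3,0,0,0],[0,0,-1,0,0,0],[0,0,0,0,0,0]], "grip": 4.5}}

```text
time_s: 58.2
eef_pos: [503.2, -298.8, 282.6]
ee_rot: [0.001, 0.839, 0.545, 0.0]
force: [-0.4, 0.2, -0.8]
grip_width: 0.532
```

```bash
python3 look.py 15; python3 - <<'E'
from edge import *
from ov2 import ovr
x,y,z=502.9,-298.7,179
P["side"]["K"]=P["side"]["K"].copy();P["side"]["K"][:2,2]+=(-.6,-.4)
ovr("side","pics/side15.png","pics/a.png",(380,290,65,75),8,[((x,y,191),5.8,(0,0,255)),((x,y,189),4.5,(0,255,0)),((x,y,165+7),33,(0,0,255)),((x,y,179),12.7,(255,0,0)),((x,y,191),12.7,(255,0,0))])
E
```

```text
[array([ 502.86158992, -298.48269576,  280.90532284]), array([ 502.63820055, -298.3320252 ,  279.99382944])] [-0.1292744   0.59972556 -0.92123043] 0.5265198191120122 [-8.92380254e-04  8.38554406e-01  5.44817086e-01 -2.32131507e-04]
```

View pics/c15.png

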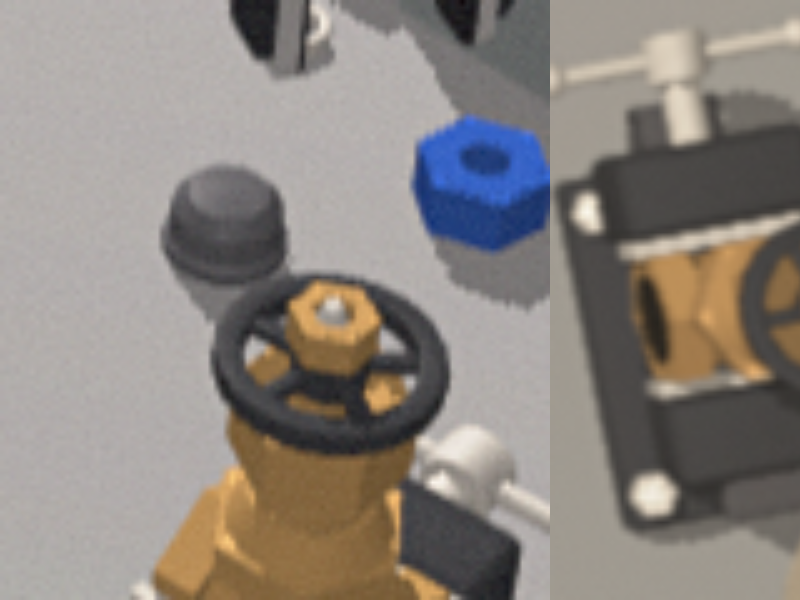

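View pics/a.png

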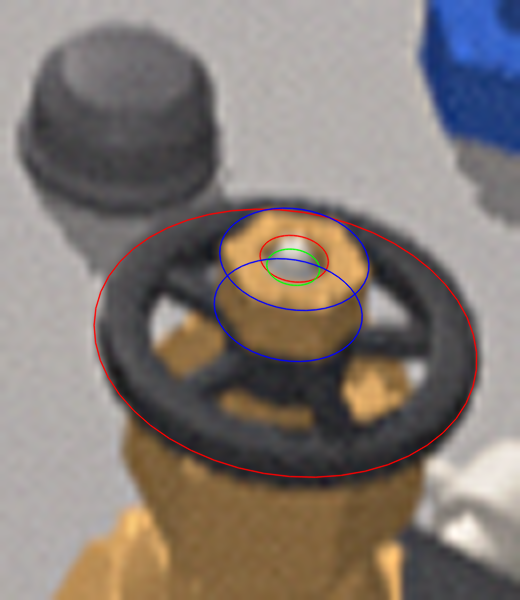

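```bash
python3 - <<'E'
from h import *
a=cv2.imread("pics/side0.png");b=cv2.imread("pics/side15.png")
d=cv2.absdiff(a,b).max(2);m=(cv2.GaussianBlur(d,(5,5),0)>25).astype(np.uint8)
n,l,s,c=cv2.connectedComponentsWithStats(m)
for i in range(1,n):
    if s[i,4]>25:print(s[i],c[i].round())
print(order.finish_job(),ctrl.sense()["time_s"])
E
```

```text
[    0     0   503   381 65558] [267. 108.]
[310 232  28  32 702] [324. 247.]
[ 59 254   9  11  53] [ 62. 259.]
[ 65 259  14  40 210] [ 73. 277.]
[348 267  19  26 373] [357. 280.]
[  21  306   94  174 6706] [ 65. 400.]
[322 307  16  20 258] [330. 316.]
[ 391  314   50   46 1637] [416. 335.]
[ 293  346   41   41 1378] [313. 366.]
the job is handed in; nothing more can be done
the job is handed in; nothing more can be done
```

The valve's top is back together and the job is handed in. The follower, gland nut, handwheel and wheel nut went on in that order, each fully down before the next. It took about 58 s of the 115 s allowed.

- **Seating:** Each part stopped within about 0.5 mm of its expected seated height. The handwheel and wheel nut showed a clear upward push of about 6 N at the stop. The follower (2.0 N) and gland nut (about 0 N, with its weight taken off the gripper) showed less. I never saw more than about 15 N, during the first grip of the handwheel.
- **Pictures:** The side view after each release showed the part seated. In the last one the wheel nut is flat on the hub with the stem tip showing through it, at the predicted height, and the gripper is clear above.
- **Bystanders:** I compared the first and last side pictures. The loose nuts and the pipe cap showed no change where they sit. The picture regions that changed were where the four parts had lain, the valve, and the areas the arm covers. I did not check the union's area separately, because one large changed region spans the arm and the back of the scene.
- **Disagreement:** The two cameras differed by about 1.5 to 2 mm on positions. I settled it by comparing the held parts with the stem, mainly in the side view. The top camera was mostly hidden by the arm at the valve, so the final check is from the side view only.

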